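# Copy the splay of a cask stand with a sliding bevel

### The arm

A 7-joint arm with a two-finger parallel gripper is mounted at the origin on the work surface. World frame = base frame: x ahead of the robot, y to its left, z up, the work surface at z = 0. Lengths are in m, angles in degrees, forces in N, time in s.
With the tool pointing down it reaches from about 0.425 to 0.875 m from the base axis. Payload 4.7 kg.
Tool frame: the origin (TCP) lies on the centre line of the jaws, within the pads' length; the fingertips stand env.nose_length ahead of it and the grasp point (between the pads) lies 8 mm behind it (env.nose_length is the distance from the TCP to the fingertips, in m); y points along the fingers, z is the direction in which the jaws open and shut, and the axes are right-handed (so a half turn about y gives the same grasp; the last joint's range is limited). The gripper opens to 87 mm and grips with 3 to 60 N. Pads are 19 mm wide; open, the fingers measure 117 mm over their backs; the gripper's body (75 mm by 190 mm) begins 51 mm behind the grasp point.
Start: joints at [-65.827, 18.392, -4.016, 83.108, 1.295, 78.541, -3.26], TCP at [0.258, 0.597, 0.234] pointing down, gripper open.
Joint ranges: [-163.93, 163.93], [-17.29, 119.83], [-79.2, 71.16], [3.27, 140.29], [-89.18, 269.18], [5.43, 117.66], [-154.24, 154.24]. Speed limits (degrees/s): [147.25, 147.25, 180, 180, 180, 180, 180].

### API

Orientations are given as [roll, pitch, yaw] about the fixed x, y, z axes, in that order (R = Rz(yaw) Ry(pitch) Rx(roll)).
In Python, from cell import env, read_camera, camera_info, job, models gives the robot as it stands.
- The arm moves only by the tool move_arm, never from a script. Its argument "moves" is a list of rows, each a list of 6 numbers: the shift along the tool's x, y, z in mm, then the turn, a rotation vector about the tool's x, y, z in degrees. In form: [[x, y, z, ax, ay, az], ...]. A call has 1 to 20 rows; each row is the pose to reach, as a shift and turn from the pose commanded when the call began, along the tool's axes at that moment; what a row does not reach only later rows make up. A row lasts 1/12 s, in which the tool goes at most 41.7 mm and 7.16 degrees, less where a joint would pass 70% of its speed; a pose out of reach is approached as far as the arm can. A call with a gripper value outside its range is refused whole. "claw" is the finger opening in mm, from 0 to 87, set as the call begins (left out, the last holds). The fingers move at their own pace and stop on an object; "newtons" is the grip in N (left out, the last holds). Time passes only in rows, so rows that repeat a pose let the fingers close. It gives the time, the measured TCP pose, the force and the opening at its end, in the units of the state.
- env.get_obs(): the state, without advancing time (a new reading comes with each control period).
- read_camera(name): name is "scene" or "side" or "wrist"; returns (picture, depth): 420x560x3 uint8, red, green, blue; 420x560 float32, m along the optical axis (not along the pixel's ray), 0 where there is no reading.
- camera_info(name): a dict with "fx", "fy", "cx", "cy" (pixels), "R" (3x3) and "t" (3): a world point X has camera coordinates R X + t. Camera axes: x right, y down, z forward; pixel columns grow to the right and rows downward; lengths in m; the calibration is good to about 2 mm. A picture is of the moment at which its call begins: read the wrist's pose just before it. camera_info takes no time and is no camera call; for the wrist camera it gives the pose at the moment of the call.
- job.sign_off(): hands the job in, once; it reports no verdict.
Trained networks look in the newest picture that a camera, given by its name, has taken for a name from the list of things; names that differ only in an ending like _2 or _b are one class to them, and where a whole thing is asked for, a point or a joint stands for the part that bears it (a point fixed in the world has none). Each returns a list of dicts, best first, with "score" (0 to 1); they miss things now and then, are a little off and sometimes report something else, mostly with a low value. They report only what shows in the picture. A call takes as long as a camera call.
- models.spot_in(target, camera): "point" ([x, y, z] in m, in world coordinates, good to about 4 mm: the middle of the surface that is visible of it).
- models.cut_out(target, camera): "mask" (420x560 bool, what is visible of it).
The state is a dict: "time_s": time; "qpos": joint angles; "joint_velocities": joint speeds; "effort": joint torques, N m; "tool_pos": TCP position; "tool_rot": TCP orientation; "force": force on the tool from outside, world axes, zero at the start; "wrist_torque": the same for the moment, N m; "grip_width": finger opening in m.
Only numpy, scipy, OpenCV 4.12 (cv2) and the standard library are available. Lean on these libraries where they do the work, as an engineer would, in place of code of your own. Each camera call takes 0.05 s, during which the arm holds its last target.

### The job

The new, empty stand's front board must get the same splay as the front board of the old stand under the cask: stand the sliding bevel on the bench in front of the old board, push it home until its blade lies flush on that board, and lock it there by pressing its cam lever right down. Then stand the locked bevel in front of the new stand, set the new board so that it lies flush along the blade, and leave the bevel standing there, locked. Do not knock the cask, its tap or its stand, do not let the bevel fall over, and leave the bowls, timer, tin and cork bung where they are.

Things in the scene. Friction and masses are not known exactly. Their poses are not given: they have to be found in the camera images.
- bevel_centre (a point): Middle of the bevel's stock: a reddish-brown wooden bar with brass fittings, 150 mm long (own x, + towards the blade's pivot), 36 wide (y), 34 tall (z), standing on its edge (this point 17 mm above the bench); 0.5 kg in all. Blade pivot (axis y) at x +62, 18 mm above the underside; rounded nose to x +73.5. Cam lever hinged at x +22. Plain sides, to be gripped across the width from x -75 to -10.
- blade_heel (a point): On the working edge of the bevel's steel blade (the edge facing away from the stock), 20 mm along it from the pivot. Own x runs along the blade away from the pivot, y is the pivot's axis, -z points squarely out of the working edge. Blade 26 mm wide (edge 13 mm from its centre line), 4 mm thick, at the middle of the stock's width, ending 135 mm from the pivot.
- blade_tip (a point): Point on the same working edge of the blade, 130 mm along the blade from the pivot; axes as blade_heel.
- blade (a joint): Lean of the blade, rad: 0 = square up from the stock, growing as the blade leans away from the stock (1.45 = nearly level, straight on from the stock). It starts leaning farther than either board. Unlocked it turns with a light drag of about 0.15 N m and stays where it is put; locked it holds to about 0.4 N m, so lays the new board back without slipping.
- lock_lever (a joint): The bevel's brass cam lever, rad: 0 = raised at 57 degrees above the stock (free), 1.0 = pressed flat along the top of the stock (locked; it stays there). It turns lightly up to about 0.6, then stiffens; pressing its end down the last of the way takes about 12 N.
- lever_end (a point): On the upper face of the cam lever 5 mm from its free end. The lever is 16 mm wide, 6 mm thick, in the middle of the stock's width; it turns about an axis along the stock's y at stock x +22, 22 mm above the bench. In stock x and height above the bench this point stands at (+10, 80) mm raised, (-1, 76) at 0.2, (-16, 67) at 0.5 and (-33, 43) when flat.
- cask_foot (a point): Foot of the front board of the old stand under the cask: mid-width, on the bench, where the board's face would stand if upright. Own x points level back into the stand (the way to push the bevel home), y along the board, z up. Fixed. A cask (330 mm long, 240 thick, axis along x, 295 mm up) lies on it from x = 4 mm on; its brass tap juts forward over the place where the bevel must stand.
- tap_nozzle (a point): Lower end of the tap's downward nozzle, 17 mm across, 50 mm in front of cask_foot and 185 mm above the bench; above it the brass tap, up to 26 mm wide with a 52 mm cross key, reaches to 306 mm.
- cask_board_face (a point): Middle of the outer face of the old stand's front board, 196 mm wide, 155 mm up the slope, 18 mm thick. Own x points up the slope, y along the board, z squarely out of the face. The board leans back from its foot (pin 9 mm behind the face, 18 mm above the bench) by 20 to 36 degrees from vertical; it is fixed.
- new_foot (a point): Foot of the front board of the new, empty stand of pale oak, same build and axes as cask_foot; the stand does not move and nothing is above it.
- new_board_face (a point): Middle of the outer face of the new stand's front board, same size and axes as cask_board_face. It is hinged at its foot (pin along y, 9 mm behind the face, 18 mm above the bench) and stands about upright at first.
- new_board (a joint): Lean of the new stand's front board back from vertical, rad. Its hinge is stiff (about 0.2 N m, so about 1.5 N at its upper edge) and it stays where it is left.
- bowl0: White tasting bowl, 96 mm across, 62 mm high; origin under its middle. To be left alone.
- bowl1: White tasting bowl like bowl0, to be left alone.
- bowl2: White tasting bowl like bowl0, to be left alone.
- timer: White timer, 62 x 62 x 18 mm; origin under its middle. To be left alone.
- tin: Small green tin with a steel lid, 52 mm across, 45 mm high; origin under its middle. To be left alone.
- bung: Cork bung, tapered, 32 to 40 mm across, 34 mm high; origin under its middle. To be left alone.
- cask_stand: The old stand with cask and tap as one fixed body; frame as cask_foot. Not to be knocked.

How it is judged (in metres and radians):
On the way, in this order (a step that is already met when the one before it is completed fails the run):
1. the bevel stands on the bench with its blade flush on the old stand's front board, not yet locked (z of blade_heel in the frame of cask_board_face between -0.0025 and 0.003 m and z of blade_tip in the frame of cask_board_face between -0.0025 and 0.003 m and y of blade_tip in the frame of cask_board_face between -0.085 and 0.085 m and angle between the x axis of blade_tip and the x axis of cask_board_face, either way round below 0.035 rad and angle between bevel_centre's own z axis and vertical below 0.035 rad and height (world z) of bevel_centre below 0.0195 m and value of joint lock_lever below 0.5 rad), for 0.2 s.
2. the cam lever is pressed right down while the blade is still flush on that board (z of blade_heel in the frame of cask_board_face between -0.0025 and 0.004 m and z of blade_tip in the frame of cask_board_face between -0.0025 and 0.004 m and y of blade_tip in the frame of cask_board_face between -0.085 and 0.085 m and angle between the x axis of blade_tip and the x axis of cask_board_face, either way round below 0.04 rad and angle between bevel_centre's own z axis and vertical below 0.035 rad and height (world z) of bevel_centre below 0.0195 m and value of joint lock_lever above 0.93 rad), for 0.2 s.
At the end, for the whole second after the job is handed in: New board's lean equals the old board's (within 2 degrees; never beyond 3.5). Locked bevel (lever above 0.93 rad) upright on the bench, blade along the new board: parallel within 2.3 degrees, heel and tip points within 4 mm of its face. Bevel and board at rest (z of blade_heel in the frame of new_board_face between -0.0025 and 0.004 m and z of blade_tip in the frame of new_board_face between -0.0025 and 0.004 m and y of blade_tip in the frame of new_board_face between -0.085 and 0.085 m and angle between the x axis of blade_tip and the x axis of new_board_face, either way round below 0.04 rad and angle between bevel_centre's own z axis and vertical below 0.035 rad and height (world z) of bevel_centre below 0.0195 m and value of joint lock_lever above 0.93 rad and ((angle between cask_board_face's own x axis and vertical between 0.35 and 0.375 rad and angle between new_board_face's own x axis and vertical between 0.315 and 0.41 rad) or (angle between cask_board_face's own x axis and vertical between 0.375 and 0.4 rad and angle between new_board_face's own x axis and vertical between 0.34 and 0.435 rad) or (angle between cask_board_face's own x axis and vertical between 0.4 and 0.425 rad and angle between new_board_face's own x axis and vertical between 0.365 and 0.46 rad) or (angle between cask_board_face's own x axis and vertical between 0.425 and 0.45 rad and angle between new_board_face's own x axis and vertical between 0.39 and 0.485 rad) or (angle between cask_board_face's own x axis and vertical between 0.45 and 0.475 rad and angle between new_board_face's own x axis and vertical between 0.415 and 0.51 rad) or (angle between cask_board_face's own x axis and vertical between 0.475 and 0.5 rad and angle between new_board_face's own x axis and vertical between 0.44 and 0.535 rad) or (angle between cask_board_face's own x axis and vertical between 0.5 and 0.525 rad and angle between new_board_face's own x axis and vertical between 0.465 and 0.56 rad) or (angle between cask_board_face's own x axis and vertical between 0.525 and 0.55 rad and angle between new_board_face's own x axis and vertical between 0.49 and 0.585 rad) or (angle between cask_board_face's own x axis and vertical between 0.55 and 0.575 rad and angle between new_board_face's own x axis and vertical between 0.515 and 0.61 rad) or (angle between cask_board_face's own x axis and vertical between 0.575 and 0.6 rad and angle between new_board_face's own x axis and vertical between 0.54 and 0.635 rad) or (angle between cask_board_face's own x axis and vertical between 0.6 and 0.625 rad and angle between new_board_face's own x axis and vertical between 0.565 and 0.66 rad)) and linear speed of bevel below 0.01 m/s and velocity of joint new_board between -0.02 and 0.02 rad/s); the robot touches nothing.
It fails at once if a tasting thing or tool standing by (bowls, timer, tin, bung) was pushed or lifted more than 30 mm (distance of any of bowl0, bowl1, bowl2, timer, tin, bung from where it was at the start of the episode above 0.03 m).
It fails at once if the robot knocked the cask, its tap or its stand with more than 15 N (contact force between the arm and cask_stand above 15 N).
It fails at once if the robot's fingers knocked the cask, its tap or its stand with more than 15 N (contact force between the fingers and cask_stand above 15 N).
It fails at once if the bevel fell over (angle between bevel_centre's own z axis and vertical above 1 rad).
It also fails if it takes over 67 s, if anything falls off the work surface, if the arm or the gripper's body presses on something with over 40 N, if the wrist force passes 120 N, or if a joint passes its speed limit or range.

## Working session

There is one attempt and no reset: what is moved stays moved. The work goes in short steps, Python scripts to look and compute and a tool call to move; the robot and the scene stay as the last step left them, time stands still between calls to the robot, and variables do not carry over. Pictures are saved under pics/ and viewed, and the job is handed in when it is done.

Besides the shell and the picture viewer there is one more tool, called after "Request:" by a JSON object that holds its "api" and its "payload", one argument or row to a line. move_arm: Moves the arm, as the interface text tells. Its arguments: {"type":"object","properties":{"moves":{"type":"array","items":{"type":"array","items":{"type":"number"}}},"claw":{"type":"number"},"newtons":{"type":"number"}},"required":["moves"]}

```bash
ls; mkdir -p pics; python3 - <<'E'
from cell import env, read_camera, camera_info, job, models
import cv2
print(env.get_obs(), env.nose_length)
for n in ["scene","side","wrist"]:
    p,d=read_camera(n); cv2.imwrite(f"pics/{n}0.png",p[:,:,::-1]); 
    print(n,camera_info(n))
E
```

```text
pics
{'time_s': 0.0, 'qpos': array([-65.82576233,  18.44103599,  -4.01259013,  83.17571709,
         1.29519215,  78.53856366,  -3.25639298]), 'joint_velocities': array([-0.01706246,  0.00312659,  0.04738833, -0.02303417, -0.01399876,
        0.01580239, -0.09109879]), 'effort': array([-3.21633679e-04, -4.91290855e+01, -4.04090155e-01, -3.12527204e+01,
       -6.39306614e-02,  4.39245184e-02,  1.73000572e-04]), 'tool_pos': array([0.25766304, 0.59617631, 0.23243153]), 'tool_rot': array([-9.01100781e+01, -6.76291992e-03, -2.33636092e+01]), 'force': array([-0.06486064,  0.04727119, -0.14992014]), 'wrist_torque': array([ 0.02355175, -0.00858672, -0.00914652]), 'grip_width': 0.08735208315165673} 0.011
scene {'fx': 388.6090905919801, 'fy': 388.6090905919801, 'cx': 280.07212402848927, 'cy': 205.58779497338963, 'R': array([[ 0.37563936,  0.92673552, -0.00750648],
       [ 0.50440505, -0.21123507, -0.83723072],
       [-0.77747708,  0.3107105 , -0.54679829]]), 't': array([-0.18240685, -0.17455823,  1.56915122])}
side {'fx': 449.34826715542647, 'fy': 449.34826715542647, 'cx': 282.449252575497, 'cy': 207.12478707830496, 'R': array([[ 0.87212974, -0.48920703,  0.00813634],
       [-0.34726494, -0.63062703, -0.69405807],
       [ 0.34466908,  0.60248322, -0.71987304]]), 't': array([-0.46283118,  0.25598752,  0.97205142])}
wrist {'fx': 365.6972814217042, 'fy': 365.6972814217042, 'cx': 274.9336964864733, 'cy': 211.77637937934887, 'R': array([[ 0.3956241 ,  0.91841093, -0.00171169],
       [ 0.88570978, -0.38104318,  0.26518724],
       [ 0.24289863, -0.10643053, -0.96419541]]), 't': array([-0.64989481, -0.03347637,  0.3905623 ])}
```

View pics/scene0.png

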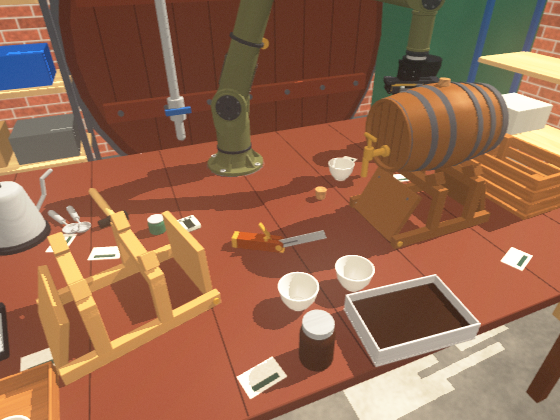

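View pics/side0.png

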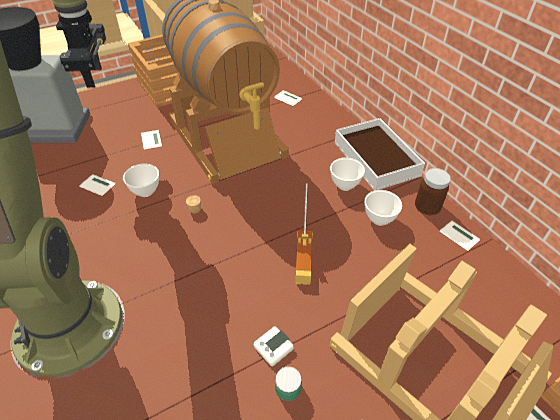

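View pics/wrist0.png

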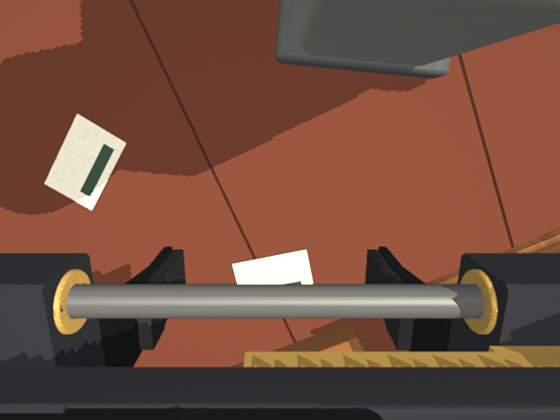

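```bash
cat > h.py <<'E'
from cell import env, read_camera, camera_info, job, models
import numpy as np, cv2
def cloud(n):
    c=camera_info(n); p,d=read_camera(n)
    v,u=np.mgrid[0:420,0:560]
    C=np.stack([(u-c['cx'])/c['fx']*d,(v-c['cy'])/c['fy']*d,d],-1)
    W=(C-c['t'])@c['R']
    W[d<=0]=np.nan
    return p,d,W
def topview(W,p,x0,x1,y0,y1,res,zmax=0.5):
    # image: up=+x, left=+y
    H=int((x1-x0)/res);Wd=int((y1-y0)/res)
    im=np.zeros((H,Wd,3),np.uint8);z=np.full((H,Wd),-1.)
    P=W.reshape(-1,3);c=p.reshape(-1,3)
    ok=np.isfinite(P[:,0])&(P[:,2]<zmax)
    P=P[ok];c=c[ok];o=np.argsort(P[:,2]);P=P[o];c=c[o]
    r=((x1-P[:,0])/res).astype(int);q=((y1-P[:,1])/res).astype(int)
    k=(r>=0)&(r<H)&(q>=0)&(q<Wd)
    im[r[k],q[k]]=c[k];z[r[k],q[k]]=P[k,2]
    return im,z
E
python3 - <<'E'
from h import *
cl={}
for n in ["scene","side"]:
    p,d,W=cloud(n); cl[n]=(p,W); np.savez(f"{n}0.npz",p=p,W=W,d=d)
    im,z=topview(W,p,0,1.2,-.8,.8,.0025)
    cv2.imwrite(f"pics/top_{n}.png",im[:,:,::-1])
for t in ["bevel_centre","lock_lever","blade_heel","cask_board_face","new_board_face","tap_nozzle","bowl0","timer","tin","bung"]:
    for n in ["scene","side"]:
        read_camera(n)
        print(t,n,[(np.round(r['point'],3).tolist(),round(r['score'],2)) for r in models.spot_in(t,n)][:4])
print(env.get_obs()['time_s'])
E
```

```text
bevel_centre scene [([0.56, -0.073, 0.035], 0.89), ([0.765, -0.069, 0.039], 0.23)]
bevel_centre side [([0.527, -0.101, 0.032], 0.79)]
lock_lever scene [([0.554, -0.072, 0.058], 0.42)]
lock_lever side [([0.274, 0.344, 0.042], 0.64), ([0.367, 0.184, 0.036], 0.64)]
blade_heel scene [([0.611, 0.018, 0.049], 0.79)]
blade_heel side [([0.798, -0.068, 0.039], 0.32)]
cask_board_face scene [([0.592, 0.304, 0.083], 0.81)]
cask_board_face side [([0.567, 0.304, 0.072], 0.87), ([0.364, 0.185, 0.035], 0.47)]
new_board_face scene [([0.622, -0.298, 0.109], 0.73)]
new_board_face side []
tap_nozzle scene [([0.652, 0.371, 0.261], 0.7)]
tap_nozzle side [([0.529, 0.313, 0.278], 0.67)]
bowl0 scene [([0.274, 0.324, 0.045], 0.85), ([0.762, -0.071, 0.04], 0.8), ([0.765, 0.089, 0.046], 0.7)]
bowl0 side [([0.276, 0.344, 0.042], 0.95), ([0.786, 0.088, 0.042], 0.59), ([0.798, -0.069, 0.04], 0.58)]
timer scene [([0.373, -0.251, 0.021], 0.76)]
timer side [([0.362, -0.262, 0.017], 0.97)]
tin scene [([0.369, -0.349, 0.032], 0.78)]
tin side [([0.34, -0.354, 0.043], 0.97), ([0.526, 0.314, 0.279], 0.62), ([0.6, 0.004, 0.048], 0.31)]
bung scene [([0.611, 0.018, 0.048], 0.47)]
bung side [([0.368, 0.185, 0.038], 0.48)]
2.25
```

View pics/top_scene.png

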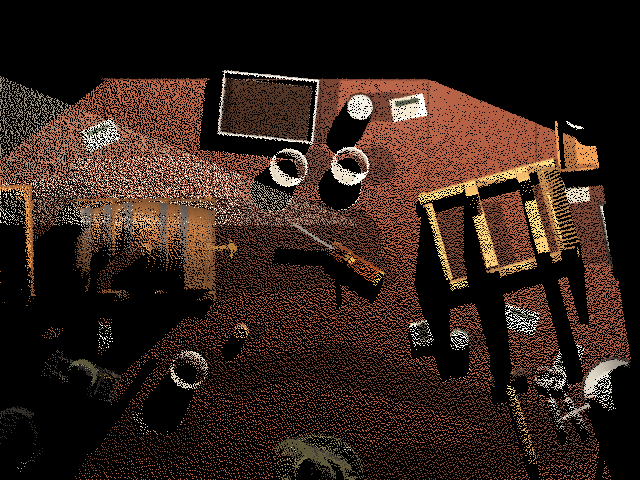

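View pics/top_side.png

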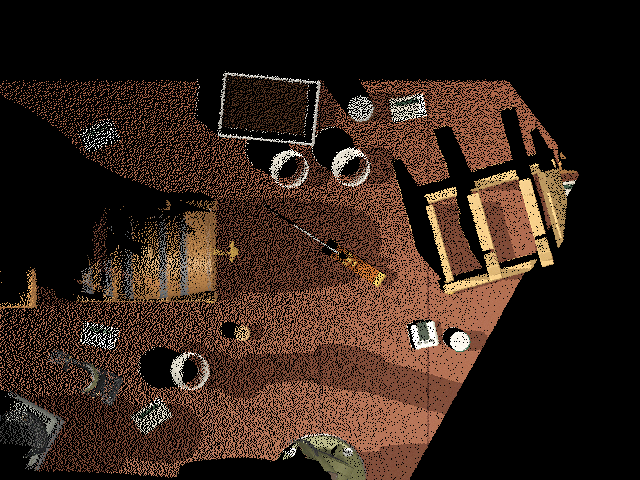

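```bash
python3 - <<'E'
from h import *
import json
L={n:np.load(f"{n}0.npz") for n in ["scene","side"]}
def plane(P):
    for _ in range(6):
        c=P.mean(0);u,s,v=np.linalg.svd(P-c,full_matrices=False);n=v[2]
        r=(P-c)@n; k=abs(r)<max(2.0*r.std(),.0015)
        if k.all():break
        P=P[k]
    return c,n,r.std(),len(P)
def rep(name,c,n,s,N):
    print(name,np.round(c,4),'n',np.round(n,4),'std',round(s,4),N)
for t in ["cask_board_face","new_board_face","bevel_centre","blade_heel","lock_lever"]:
    for n in ["scene","side"]:
        read_camera(n); r=models.cut_out(t,n)
        for i,q in enumerate(r[:2]):
            m=q['mask']; np.save(f"m_{t}_{n}_{i}.npy",m)
            P=L[n]['W'][m];P=P[np.isfinite(P[:,0])]
            print(t,n,i,round(q['score'],2),m.sum(),np.round(np.median(P,0),3))
            if 'face' in t:
                mm=cv2.erode(m.astype(np.uint8),np.ones((7,7)))>0
                P=L[n]['W'][mm];P=P[np.isfinite(P[:,0])]
                c,nn,s,N=plane(P); nn=nn*np.sign(nn[2] if abs(nn[2])>.1 else nn[1]); rep('  pl',c,nn,s,N)
                print('  lean deg',np.degrees(np.arcsin(abs(nn[2]))),'yaw of n',np.degrees(np.arctan2(nn[1],nn[0])), 'bbox',np.round(np.nanpercentile(P,[2,98],axis=0),3).tolist())
# floor check
for n in L:
    W=L[n]['W'].reshape(-1,3);k=(abs(W[:,2])<.01)&(W[:,0]>.4)&(W[:,0]<.7)&(abs(W[:,1])<.3)
    print(n,'floor z',np.median(W[k,2]))
print(env.get_obs()['time_s'])
E
```

```text
cask_board_face scene 0 0.92 2817 [0.589 0.304 0.078]
  pl [0.5885 0.303  0.0805] n [ 0.     -0.8707  0.4917] std 0.0013 1763
  lean deg 29.455171969126 yaw of n -89.99809801428874 bbox [[0.496, 0.271, 0.024], [0.669, 0.334, 0.135]]
cask_board_face side 0 0.92 3401 [0.564 0.299 0.077]
  pl [0.5629 0.2981 0.0759] n [ 0.0032 -0.8728  0.488 ] std 0.0018 2115
  lean deg 29.209521738185746 yaw of n -89.79301353317784 bbox [[0.485, 0.267, 0.022], [0.654, 0.33, 0.133]]
new_board_face scene 0 0.85 1704 [ 0.623 -0.294  0.107]
  pl [ 0.6218 -0.296   0.1038] n [-0.2679  0.9625  0.0434] std 0.0005 799
  lean deg 2.4872910868839044 yaw of n 105.551722491071 bbox [[0.542, -0.318, 0.045], [0.69, -0.27, 0.158]]
new_board_face scene 1 0.66 1060 [0.766 0.087 0.042]
  pl [0.769  0.0874 0.0344] n [-0.2386  0.1933  0.9517] std 0.0123 629
  lean deg 72.11654495957578 yaw of n 140.98440267806004 bbox [[0.739, 0.04, 0.008], [0.825, 0.119, 0.062]]
new_board_face side 0 0.77 2433 [ 0.575 -0.307  0.119]
  pl [ 0.5767 -0.3102  0.1075] n [-0.268   0.9626  0.0408] std 0.0005 1008
  lean deg 2.3394909950644074 yaw of n 105.55935886613184 bbox [[0.498, -0.331, 0.048], [0.664, -0.283, 0.159]]
new_board_face side 1 0.6 80 [0.608 0.017 0.053]<stdin>:6: RuntimeWarning: Mean of empty slice.
  ret = um.true_divide(
Traceback (most recent call last):
IndexError: index 2 is out of bounds for axis 0 with size 0
```

```bash
python3 - <<'E'
from h import *
L={n:np.load(f"{n}0.npz") for n in ["scene","side"]}
for n in L:
    W=L[n]['W'].reshape(-1,3);p=L[n]['p'].reshape(-1,3)
    k=np.isfinite(W[:,0])
    # tap
    t=k&(W[:,2]>.18)&(W[:,2]<.32)&(W[:,1]>.15)&(W[:,1]<.26)&(abs(W[:,0]-.58)<.08)
    P=W[t];print(n,'tap n',t.sum(),np.round(np.percentile(P,[2,50,98],axis=0),3).tolist())
    for a,b in [(.183,.2),(.2,.23),(.23,.26),(.26,.29),(.29,.32)]:
        q=P[(P[:,2]>a)&(P[:,2]<b)]
        if len(q):print('  ',a,len(q),np.round(q.min(0),3),np.round(q.max(0),3))
    # old board points by plane
    d=-.872*(W[:,1]-.3005)+.49*(W[:,2]-.0783)
    b=k&(abs(d)<.006)&(W[:,2]>.03)&(W[:,2]<.13)&(W[:,0]>.4)&(W[:,0]<.8)
    print('  board x',np.round(np.percentile(W[b,0],[0.5,2,98,99.5]),3))
    # new board
    u=np.array([.9625,.268]); 
    d=(W[:,:2]-[.6,-.303])@np.array([-.268,.9625])
    b=k&(abs(d)<.012)&(W[:,2]>.03)&(W[:,2]<.16)
    s=(W[:,:2]-[.6,-.303])@u; b&=abs(s)<.15
    print('  new s',np.round(np.percentile(s[b],[.5,2,98,99.5]),3), b.sum())
    # bevel above floor
    b=k&(W[:,2]>.006)&(W[:,2]<.1)&(W[:,0]>.45)&(W[:,0]<.72)&(W[:,1]>-.2)&(W[:,1]<.12)
    P=W[b];print('  bevel',b.sum(),np.round(P.min(0),3),np.round(P.max(0),3))
    np.save(f'bev_{n}.npy',np.hstack([P,p[b]]))
a=np.vstack([np.load(f'bev_{n}.npy') for n in L])
im=np.zeros((600,800,3),np.uint8)
o=np.argsort(a[:,2]);a=a[o]
for q in a:
    cv2.circle(im,(int((.12-q[1])/.0005),int((.70-q[0])/.0005)),1,tuple(int(x) for x in q[5:2:-1]),-1)
cv2.imwrite('pics/bev.png',im)
E
```

```text
scene tap n 381 [[0.562, 0.209, 0.189], [0.582, 0.22, 0.254], [0.599, 0.256, 0.305]]
   0.183 31 [0.572 0.209 0.184] [0.585 0.226 0.199]
   0.2 63 [0.568 0.208 0.201] [0.586 0.223 0.23 ]
   0.23 145 [0.57 0.21 0.23] [0.591 0.259 0.26 ]
   0.26 74 [0.565 0.211 0.26 ] [0.589 0.236 0.289]
   0.29 68 [0.554 0.217 0.291] [0.602 0.228 0.307]
  board x [0.466 0.48  0.674 0.696]
  new s [-0.125 -0.112  0.114  0.12 ] 1573
  bevel 1187 [ 0.487 -0.16   0.006] [0.643 0.072 0.084]
side tap n 431 [[0.551, 0.207, 0.189], [0.569, 0.216, 0.258], [0.592, 0.256, 0.306]]
   0.183 30 [0.565 0.205 0.185] [0.577 0.217 0.2  ]
   0.2 65 [0.564 0.206 0.2  ] [0.579 0.221 0.23 ]
   0.23 127 [0.559 0.205 0.23 ] [0.581 0.26  0.26 ]
   0.26 100 [0.559 0.207 0.26 ] [0.585 0.258 0.29 ]
   0.29 109 [0.547 0.214 0.291] [0.596 0.227 0.307]
  board x [0.457 0.475 0.668 0.685]
  new s [-0.131 -0.125  0.105  0.116] 2148
  bevel 882 [ 0.484 -0.164  0.006] [0.679 0.064 0.085]
```

View pics/bev.png

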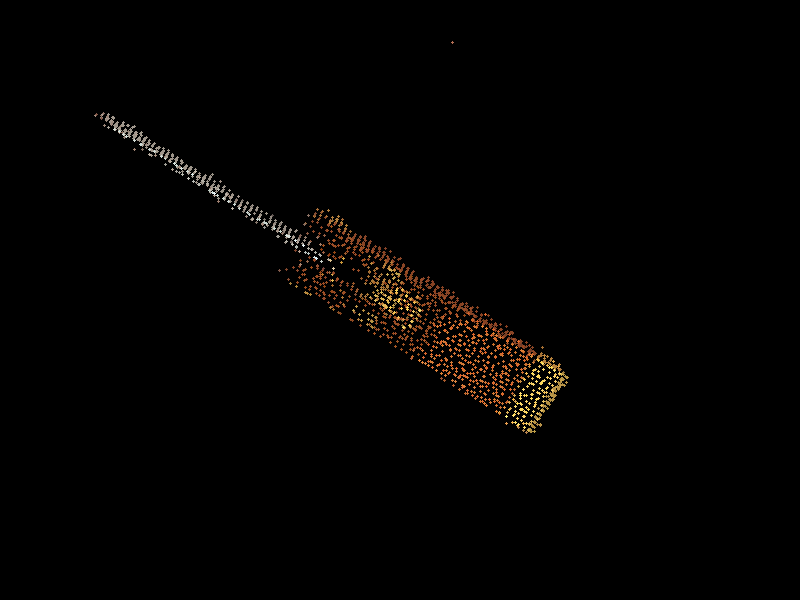

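```bash
python3 - <<'E'
import numpy as np,cv2
for n in ["scene","side"]:
    a=np.load(f'bev_{n}.npy');P=a[:,:3]
    d0=np.array([np.cos(np.radians(57.4)),np.sin(np.radians(57.4))])
    s=(P[:,:2]-[.5395,-.091])@d0; 
    bl=(s>.085)&(s<.2)
    c=P[bl];m=c.mean(0);v=np.linalg.svd(c-m)[2][0];v*=np.sign(v[1])
    print(n,'blade yaw',np.degrees(np.arctan2(v[1],v[0])),'elev',np.degrees(np.arcsin(v[2])),m.round(4),'s max',np.percentile(s[s<.25],99.5))
    st=(s<.07)&(s>-.1)&(P[:,2]<.04)
    r=cv2.minAreaRect((P[st,:2]*1000).astype(np.float32));print(r)
    tp=st&(P[:,2]>.030);q=(P[tp,:2]*1000).astype(np.float32)
    r=cv2.minAreaRect(q[(s[tp]<.04)]);print('top',r, np.median(P[tp,2]))
    lv=(P[:,2]>.045)&(s<.05);print('lever',lv.sum(),np.round(np.c_[s[lv],P[lv,2]][np.argsort(P[lv,2])][::12],3).tolist())
E
```

```text
scene blade yaw 57.608130919678594 elev 23.048087521654804 [0.6144 0.0248 0.0489] s max 0.18963396975047953
((539.7778930664062, -92.68025207519531), (141.9346466064453, 41.451866149902344), 56.70193099975586)
top ((531.6797485351562, -104.17176055908203), (111.38818359375, 38.895137786865234), 55.725547790527344) 0.03317686467540158
lever 64 [[0.035, 0.046], [0.024, 0.053], [0.024, 0.06], [0.018, 0.067], [0.011, 0.074], [0.009, 0.083]]
side blade yaw 57.233666837999806 elev 21.77325948636069 [0.6105 0.0224 0.0596] s max 0.17560456713570577
((582.3388671875, -122.81755828857422), (147.85496520996094, 145.0999755859375), 57.64527130126953)
top ((528.5602416992188, -105.7071533203125), (116.09478759765625, 35.58210372924805), 58.247135162353516) 0.03354797174699519
lever 27 [[0.025, 0.045], [0.005, 0.076], [0.004, 0.083]]
```

```bash
cat > plan.py <<'E'
import numpy as np, json, os
from scipy.spatial.transform import Rotation as R
def rot(yaw,tilt): return R.from_euler('z',yaw,degrees=True)*R.from_euler('x',-90,degrees=True)*R.from_euler('z',tilt,degrees=True)
def load():
    return json.load(open('cmd.json')) if os.path.exists('cmd.json') else dict(p=[.258,.597,.234],yaw=-23.37,tilt=0.)
def plan(wps,reset=None,vmax=38.,wmax=6.5,hold=2):
    """wps: list of (x,y,z,yaw,tilt[,nmin]) in m, deg; prints rows"""
    s=reset or load(); p0=np.array(s['p']);R0=rot(s['yaw'],s['tilt'])
    cur=np.array([*p0,s['yaw'],s['tilt']]);rows=[]
    for w in wps:
        t=np.array(w[:5],float); n=w[5] if len(w)>5 else 1
        k=int(max(n,np.ceil(np.linalg.norm(t[:3]-cur[:3])*1000/vmax),np.ceil((abs(t[3]-cur[3])+abs(t[4]-cur[4]))/wmax)))
        for i in range(1,k+1):
            q=cur+(t-cur)*i/k
            dp=R0.inv().apply(q[:3]-p0)*1000; rv=(R0.inv()*rot(q[3],q[4])).as_rotvec(degrees=True)
            rows.append([*np.round(dp,0 if k>3 and i<k else 1),*np.round(rv,1)])
        cur=t
    rows+= [rows[-1]]*hold
    rows=[[float(f'{x:.1f}')+0. for x in r] for r in rows]
    json.dump(dict(p=list(cur[:3]),yaw=cur[3],tilt=cur[4]),open('cmd.json','w'))
    print(len(rows),'rows')
    for i in range(0,len(rows),20): print(json.dumps([[int(x) if x==int(x) else x for x in r] for r in rows[i:i+20]]).replace(' ',''))
    # note: rows all relative to call start; >20 rows needs splitting
C=np.array([.539,-.091]);YB=57.4
def bev(s,z,C=C,yaw=YB,tilt=0):
    d=np.array([np.cos(np.radians(yaw)),np.sin(np.radians(yaw))]);p=C+d*s/1000
    return (p[0],p[1],z,yaw-180,tilt)
E
rm -f cmd.json; python3 - <<'E'
from plan import *
plan([(.34,.28,.234,-40,0)],hold=0)
a=bev(35,.125)
plan([a],hold=1)
E
```

```text
9 rows
[[22,0,-29,0,1.8,0],[45,0,-57,0,3.7,0],[67,0,-86,0,5.5,0],[89,0,-115,0,7.4,0],[112,0,-144,0,9.2,0],[134,0,-172,0,11.1,0],[156,0,-201,0,12.9,0],[179,0,-230,0,14.8,0],[201,0,-258.5,0,16.6,0]]
14 rows
[[30,8,-9,0,6.4,0],[59,17,-19,0,12.7,0],[89,25,-28,0,19.1,0],[119,34,-37,0,25.4,0],[149,42,-47,0,31.8,0],[178,50,-56,0,38.1,0],[208,59,-65,0,44.5,0],[238,67,-75,0,50.8,0],[268,75,-84,0,57.2,0],[297,84,-94,0,63.5,0],[327,92,-103,0,69.9,0],[357,101,-112,0,76.2,0],[386.4,109,-121.6,0,82.6,0],[386.4,109,-121.6,0,82.6,0]]
```

Request:
{"api": "move_arm", "payload": {
  "moves": [
    [22,0,-29,0,1.8,0],
    [45,0,-57,0,3.7,0],
    [67,0,-86,0,5.5,0],
    [89,0,-115,0,7.4,0],
    [112,0,-144,0,9.2,0],
    [134,0,-172,0,11.1,0],
    [156,0,-201,0,12.9,0],
    [179,0,-230,0,14.8,0],
    [201,0,-258.5,0,16.6,0]
  ],
  "claw": 0,
  "newtons": 20
}}

```text
time_s: 3.4
tool_pos: [0.3401, 0.2778, 0.2338]
tool_rot: [-89.9, 0.0, -40.1]
force: [0.7, -0.2, 0.3]
grip_width: 0.0351
```

Request:
{"api": "move_arm", "payload": {
  "moves": [
    [30,8,-9,0,6.4,0],
    [59,17,-19,0,12.7,0],
    [89,25,-28,0,19.1,0],
    [119,34,-37,0,25.4,0],
    [149,42,-47,0,31.8,0],
    [178,50,-56,0,38.1,0],
    [208,59,-65,0,44.5,0],
    [238,67,-75,0,50.8,0],
    [268,75,-84,0,57.2,0],
    [297,84,-94,0,63.5,0],
    [327,92,-103,0,69.9,0],
    [357,101,-112,0,76.2,0],
    [386.4,109,-121.6,0,82.6,0],
    [386.4,109,-121.6,0,82.6,0]
  ]
}}

```text
time_s: 4.57
tool_pos: [0.559, -0.0686, 0.1234]
tool_rot: [-89.8, -0.2, -123.2]
force: [-0.0, -0.8, 0.1]
grip_width: 0.0005
```

```bash
python3 - <<'E'
from h import *
p,d,W=cloud("wrist"); cv2.imwrite("pics/w1.png",p[:,:,::-1]); np.savez('w1.npz',p=p,W=W)
o=env.get_obs();print(o['tool_pos'],o['tool_rot'],o['qpos'])
E
```

```text
[ 0.55804686 -0.06552875  0.12372267] [ -89.97100544   -0.16820783 -122.89186565] [-24.69732631  13.57615296  32.55614189 104.62473735  -7.88738063
  64.13228786 -22.30017795]
```

View pics/w1.png

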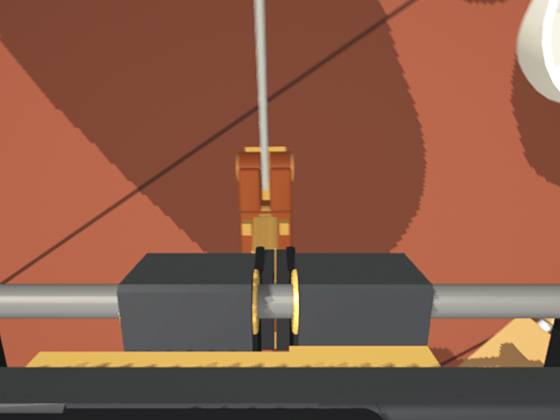

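```bash
python3 - <<'E'
import numpy as np,cv2
a=np.load('w1.npz');W=a['W']
d0=np.array([np.cos(np.radians(57.4)),np.sin(np.radians(57.4))]);n0=np.array([-d0[1],d0[0]])
m=np.zeros((420,560),bool);m[0:250,225:305]=1
P=W[m&np.isfinite(W[...,0])];P=P[(P[:,2]>.006)&(P[:,2]<.12)]
s=(P[:,:2]-[.539,-.091])@d0;l=(P[:,:2]-[.539,-.091])@n0
b=(s>.085)&(abs(l)<.03);k=np.polyfit(s[b],l[b],1);print('blade l(s)',k,'yaw',57.4+np.degrees(np.arctan(k[0])),s[b].max())
t=(abs(P[:,2]-.034)<.004)&(s>0)&(s<.075)&(abs(l)<.03);print('stock l range',np.percentile(l[t],[1,50,99]),'s',np.percentile(s[t],[1,99]))
lv=(P[:,2]>.045)&(s<.05);print('lever l',np.percentile(l[lv],[2,50,98]) if lv.any() else 0, np.round(np.c_[s[lv],P[lv,2]][::60],3).tolist())
nose=(s<.095)&(P[:,2]>.008)&(abs(l)>.006)&(abs(l)<.018);print('nose s max',np.percentile(s[nose],[95,99.5]))
E
```

```text
blade l(s) [-0.00113192  0.00068222] yaw 57.33514552156612 0.1609678514258396
stock l range [-0.01723599  0.00054955  0.01827262] s [0.01031936 0.07117403]
lever l [-0.01251017  0.00016555  0.00832258] [[0.036, 0.045], [0.033, 0.046], [0.032, 0.049], [0.031, 0.051], [0.03, 0.052], [0.029, 0.052], [0.027, 0.054], [0.026, 0.056], [0.026, 0.059], [0.024, 0.06], [0.024, 0.061], [0.023, 0.063], [0.022, 0.064], [0.04, 0.113]]
nose s max [0.07288571 0.07518434]
```

```bash
python3 - <<'E'
from plan import *
plan([bev(30,.096),bev(18,.088,),bev(6.5,.079)],vmax=8,hold=3)
E
```

```text
11 rows
[[1,7,0,0,0,0],[2,15,0,0,0,0],[4,22,0,0,0,0],[5,29,0,0,0,0],[11,33,0,0,0,0],[17,37,0,0,0,0],[22.7,41.5,0,0,0,0],[28.5,46,0,0,0,0],[28.5,46,0,0,0,0],[28.5,46,0,0,0,0],[28.5,46,0,0,0,0]]
```

Request:
{"api": "move_arm", "payload": {
  "moves": [
    [1,7,0,0,0,0],
    [2,15,0,0,0,0],
    [4,22,0,0,0,0],
    [5,29,0,0,0,0],
    [11,33,0,0,0,0],
    [17,37,0,0,0,0],
    [22.7,41.5,0,0,0,0],
    [28.5,46,0,0,0,0],
    [28.5,46,0,0,0,0],
    [28.5,46,0,0,0,0],
    [28.5,46,0,0,0,0]
  ]
}}

```text
time_s: 5.53
tool_pos: [0.5425, -0.0858, 0.0785]
tool_rot: [-90.0, 0.0, -122.6]
force: [0.0, -0.1, -0.3]
grip_width: 0.0005
```

```bash
python3 - <<'E'
from h import *
o=env.get_obs();print(o['tool_pos'],o['tool_rot'],o['force'])
p,d,W=cloud("side");cv2.imwrite("pics/s2.png",cv2.resize(p[160:320,220:380,::-1],(640,640),interpolation=cv2.INTER_CUBIC)[:600])
np.savez('s2.npz',W=W)
d0=np.array([np.cos(np.radians(57.4)),np.sin(np.radians(57.4))])
s=(o['tool_pos'][:2]-[.539,-.091])@d0;print(s)
E
```

```text
[ 0.54245587 -0.08579011  0.07849166] [-9.00034893e+01  2.59394870e-03 -1.22575102e+02] [ 0.03649649 -0.0535132  -0.2531588 ]
0.006251004622977105
```

View pics/s2.png

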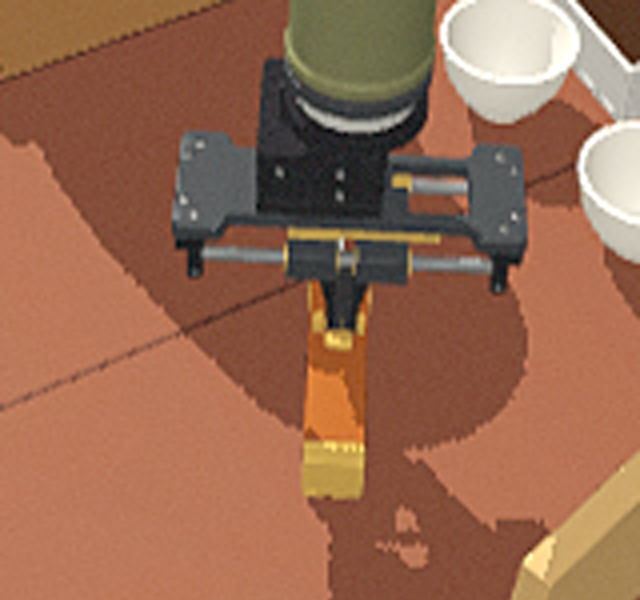

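```bash
python3 - <<'E'
from plan import *
plan([bev(16,.10),bev(-35,.13,tilt=15),bev(-52,.075,tilt=30),],hold=2)
plan([bev(-52,.0195,tilt=30,)],vmax=14,hold=2)
E
```

```text
9 rows
[[-9.5,-21,0,0,0,0],[7.5,-31,0,0,0,5],[24.5,-41,0,0,0,10],[41.5,-51,0,0,0,15],[47.2,-32.7,0,0,0,20],[52.8,-14.3,0,0,0,25],[58.5,4,0,0,0,30],[58.5,4,0,0,0,30],[58.5,4,0,0,0,30]]
6 rows
[[7,12,0,0,0,0],[14,24,0,0,0,0],[21,36,0,0,0,0],[27.8,48.1,0,0,0,0],[27.8,48.1,0,0,0,0],[27.8,48.1,0,0,0,0]]
```

Request:
{"api": "move_arm", "payload": {
  "moves": [
    [-9.5,-21,0,0,0,0],
    [7.5,-31,0,0,0,5],
    [24.5,-41,0,0,0,10],
    [41.5,-51,0,0,0,15],
    [47.2,-32.7,0,0,0,20],
    [52.8,-14.3,0,0,0,25],
    [58.5,4,0,0,0,30],
    [58.5,4,0,0,0,30],
    [58.5,4,0,0,0,30]
  ],
  "claw": 70
}}

```text
time_s: 6.33
tool_pos: [0.5094, -0.1362, 0.0731]
tool_rot: [-90.3, 29.8, -123.0]
force: [0.5, 0.9, -0.3]
grip_width: 0.0523
```

```bash
python3 - <<'E'
from h import *
o=env.get_obs();print(o['tool_pos'],o['tool_rot'],o['grip_width'])
p,d,W=cloud("wrist");cv2.imwrite("pics/w3.png",p[:,:,::-1])
d0=np.array([np.cos(np.radians(57.4)),np.sin(np.radians(57.4))]);n0=np.array([-d0[1],d0[0]])
P=W[np.isfinite(W[...,0])];s=(P[:,:2]-[.539,-.091])@d0;l=(P[:,:2]-[.539,-.091])@n0
b=(s>.085)&(s<.19)&(abs(l)<.03)&(P[:,2]>.006);k=np.polyfit(s[b],l[b],1);print('blade',k)
t=(abs(P[:,2]-.034)<.004)&(s>0)&(s<.075)&(abs(l)<.03);print('stock l',np.percentile(l[t],[1,50,99]))
lv=(P[:,2]>.045)&(s<.05)&(s>-.03)&(abs(l)<.007);print('lever',np.round(np.c_[s[lv],P[lv,2]][::max(1,lv.sum()//15)],3).tolist())
nose=(s<.095)&(s>0)&(P[:,2]>.008)&(abs(l)>.006)&(abs(l)<.018);print('nose s max',np.percentile(s[nose],[95,99.5]))
E
```

```text
[ 0.50943817 -0.13620686  0.07305702] [ -90.28584352   29.8484897  -122.95069413] 0.052284342192090966
blade [ 0.01198859 -0.00031046]
stock l [-0.01691892  0.00068631  0.01841198]
lever [[0.025, 0.047], [0.022, 0.049], [0.018, 0.052], [0.014, 0.054], [0.01, 0.058], [0.008, 0.058], [0.004, 0.061], [0.002, 0.062], [-0.001, 0.064], [-0.005, 0.068], [-0.007, 0.069], [-0.01, 0.07], [-0.012, 0.073], [-0.014, 0.073], [-0.015, 0.071], [-0.017, 0.068]]
nose s max [0.06380067 0.07189425]
```

View pics/w3.png

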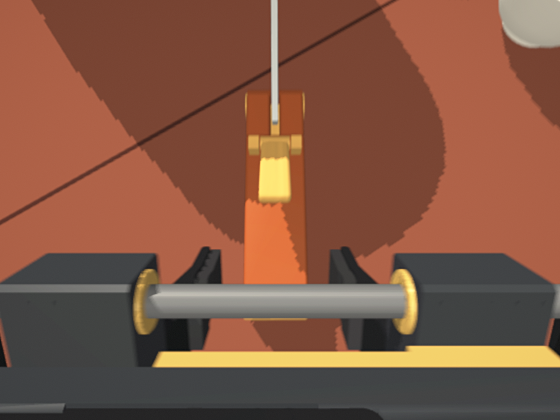

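Request:
{"api": "move_arm", "payload": {
  "moves": [
    [7,12,0,0,0,0],
    [14,24,0,0,0,0],
    [21,36,0,0,0,0],
    [27.8,48.1,0,0,0,0],
    [27.8,48.1,0,0,0,0],
    [27.8,48.1,0,0,0,0]
  ]
}}

```text
time_s: 6.88
tool_pos: [0.5124, -0.1332, 0.0201]
tool_rot: [-90.0, 30.0, -122.3]
force: [0.3, 0.2, -0.2]
grip_width: 0.0699
```

Request:
{"api": "move_arm", "payload": {
  "moves": [
    [0,0,0,0,0,0],
    [0,0,0,0,0,0],
    [0,0,0,0,0,0],
    [0,0,0,0,0,0],
    [0,0,0,0,0,0]
  ],
  "claw": 20,
  "newtons": 20
}}

```text
time_s: 7.3
tool_pos: [0.5113, -0.1352, 0.0195]
tool_rot: [-89.9, 30.0, -122.5]
force: [-0.6, 0.7, 0.6]
grip_width: 0.0446
```

```bash
python3 - <<'E'
from plan import *
z=.0195
plan([bev(-52,z,tilt=30)]+[bev(-52,z+.012,tilt=30),bev(-52,z+.012,C=np.array([.545,.06]),yaw=90,tilt=30),bev(-52,z,C=np.array([.545,.06]),yaw=90,tilt=30)],vmax=20,hold=2)
E
```

```text
13 rows
[[0,0,0,0,0,0],[-6,-10.4,0,0,0,0],[-21,-2,-6,-2,-3.5,0],[-36,7,-12,-4.1,-7.1,0],[-51,16,-18,-6.1,-10.6,0],[-66,24,-24,-8.1,-14.1,0],[-81,33,-30,-10.2,-17.6,0],[-96,42,-36,-12.2,-21.2,0],[-111,50,-42,-14.3,-24.7,0],[-126.1,58.9,-48.3,-16.3,-28.2,0],[-120.1,69.3,-48.3,-16.3,-28.2,0],[-120.1,69.3,-48.3,-16.3,-28.2,0],[-120.1,69.3,-48.3,-16.3,-28.2,0]]
```

Request:
{"api": "move_arm", "payload": {
  "moves": [
    [0,0,0,0,0,0],
    [0,0,0,0,0,0],
    [0,0,0,0,0,0],
    [-6,-10.4,0,0,0,0],
    [-21,-2,-6,-2,-3.5,0],
    [-36,7,-12,-4.1,-7.1,0],
    [-51,16,-18,-6.1,-10.6,0],
    [-66,24,-24,-8.1,-14.1,0],
    [-81,33,-30,-10.2,-17.6,0],
    [-96,42,-36,-12.2,-21.2,0],
    [-111,50,-42,-14.3,-24.7,0],
    [-126.1,58.9,-48.3,-16.3,-28.2,0],
    [-126.1,58.9,-48.3,-16.3,-28.2,0],
    [-123,64,-48.3,-16.3,-28.2,0],
    [-120.1,69.3,-48.3,-16.3,-28.2,0],
    [-120.1,69.3,-48.3,-16.3,-28.2,0],
    [-120.1,69.3,-48.3,-16.3,-28.2,0]
  ],
  "newtons": 30
}}

```text
time_s: 8.72
tool_pos: [0.5452, 0.0083, 0.0193]
tool_rot: [-90.0, 30.1, -90.0]
force: [1.7, 3.4, -1.9]
grip_width: 0.0356
```

```bash
python3 - <<'E'
from h import *
o=env.get_obs();print(o['tool_pos'],o['tool_rot'],o['grip_width'],o['force'],o['qpos'])
for n in ['wrist','side']:
    p,d,W=cloud(n);cv2.imwrite(f"pics/{n}4.png",p[:,:,::-1]);np.savez(f'{n}4.npz',W=W,p=p)
E
```

```text
[0.54523694 0.00831304 0.01926513] [-89.99104895  30.09420836 -90.01303331] 0.03562636211238949 [ 1.70204489  3.4221359  -1.91813916] [ -6.53967652  26.05596387  25.20608266 108.99860585 -44.17513073
  65.57737783  42.86690854]
```

View pics/wrist4.png

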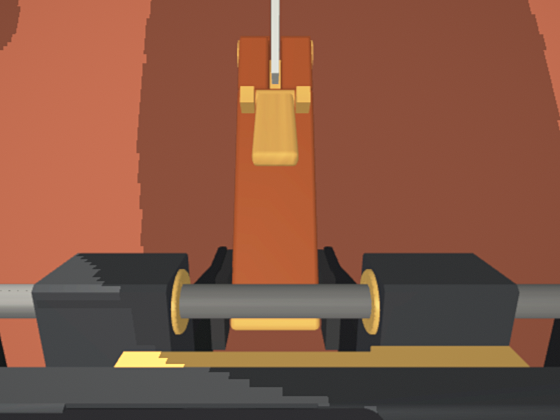

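View pics/side4.png

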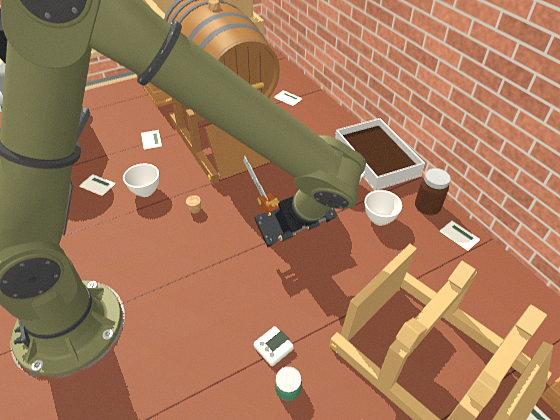

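```bash
python3 - <<'E'
from plan import *
W=np.load('wrist4.npz')['W'];P=W[np.isfinite(W[...,0])]
l=P[:,0]-.545;s=P[:,1]-.06
b=(s>.085)&(s<.19)&(abs(l)<.03)&(P[:,2]>.006);k=np.polyfit(s[b],l[b],1);print('blade',k,np.degrees(k[0]))
t=(abs(P[:,2]-.034)<.004)&(s>0)&(s<.075)&(abs(l)<.03);print('stock l',np.percentile(l[t],[1,50,99]),'z',np.median(P[t,2]))
q=P[t];A=np.c_[s[t],l[t],np.ones(t.sum())];print('top plane',np.linalg.lstsq(A,q[:,2],rcond=None)[0])
nose=(s<.095)&(s>0)&(P[:,2]>.008)&(abs(l)>.006)&(abs(l)<.018);print('nose s max',np.percentile(s[nose],[95,99.5]))
# lever
lv=(P[:,2]>.045)&(s<.05)&(s>-.03)&(abs(l)<.007);print('lever',np.round(np.c_[s[lv],P[lv,2]][::max(1,lv.sum()//10)],3).tolist())
# old board face
b=(P[:,2]>.03)&(P[:,2]<.13)&(P[:,1]>.2)&(abs(l)>.01)&(abs(l)<.09)
print(b.sum())
plan([bev(-52,.0195,C=np.array([.545,.115]),yaw=90,tilt=30)],vmax=9,hold=0)
plan([bev(-52,.0195,C=np.array([.545,.180]),yaw=90,tilt=30)],vmax=6,hold=2)
E
```

```text
Traceback (most recent call last):
TypeError: expected non-empty vector for x
```

```bash
python3 - <<'E'
from plan import *
W=np.load('wrist4.npz')['W'];
Q=W[0:90,262:290].reshape(-1,3);Q=Q[np.isfinite(Q[:,0])&(Q[:,2]>.006)];print(np.round(Q[::60],3).tolist())
P=W[np.isfinite(W[...,0])]
l=P[:,0]-.545;s=P[:,1]-.06
t=(abs(P[:,2]-.034)<.006)&(s>-.04)&(s<.075)&(abs(l)<.03);print('stock l',np.percentile(l[t],[1,50,99]),'z',np.median(P[t,2]))
q=P[t];A=np.c_[s[t],l[t],np.ones(t.sum())];print('top plane',np.linalg.lstsq(A,q[:,2],rcond=None)[0])
nose=(s<.095)&(s>0)&(P[:,2]>.008)&(abs(l)>.006)&(abs(l)<.018);print('nose s max',np.percentile(s[nose],[95,99.5]))
lv=(P[:,2]>.045)&(s<.05)&(s>-.03)&(abs(l)<.007);print('lever',np.round(np.c_[s[lv],P[lv,2]][::max(1,lv.sum()//10)],3).tolist())
plan([bev(-52,.0195,C=np.array([.545,.115]),yaw=90,tilt=30)],vmax=9,hold=0)
plan([bev(-52,.0195,C=np.array([.545,.180]),yaw=90,tilt=30)],vmax=6,hold=2)
E
```

```text
[[0.544, 0.142, 0.039], [0.546, 0.139, 0.038], [0.544, 0.136, 0.036], [0.546, 0.133, 0.035], [0.544, 0.129, 0.035], [0.547, 0.127, 0.033], [0.54, 0.124, 0.034], [0.545, 0.124, 0.033], [0.551, 0.121, 0.035], [0.542, 0.12, 0.034], [0.549, 0.119, 0.034], [0.54, 0.116, 0.035], [0.546, 0.119, 0.03], [0.551, 0.115, 0.033], [0.542, 0.114, 0.033], [0.549, 0.113, 0.033], [0.54, 0.11, 0.034], [0.544, 0.113, 0.028], [0.549, 0.118, 0.02], [0.552, 0.107, 0.034], [0.543, 0.106, 0.033], [0.549, 0.115, 0.019], [0.552, 0.103, 0.035], [0.544, 0.116, 0.013], [0.55, 0.1, 0.034], [0.552, 0.099, 0.034], [0.543, 0.097, 0.033]]
stock l [-0.01697132  0.00055361  0.01827402] z 0.03444286248372497
top plane [-0.00366263 -0.00224752  0.03442574]
nose s max [0.0622149  0.07096395]
lever [[0.025, 0.047], [0.019, 0.052], [0.013, 0.055], [0.007, 0.059], [0.002, 0.063], [-0.002, 0.065], [-0.006, 0.068], [-0.01, 0.07], [-0.013, 0.072], [-0.015, 0.071], [-0.016, 0.068]]
7 rows
[[-7,4,0,0,0,0],[-14,8,0,0,0,0],[-20,12,0,0,0,0],[-27,16,0,0,0,0],[-34,20,0,0,0,0],[-41,24,0,0,0,0],[-47.6,27.5,0,0,0,0]]
13 rows
[[-5,3,0,0,0,0],[-10,6,0,0,0,0],[-15,9,0,0,0,0],[-20,12,0,0,0,0],[-26,15,0,0,0,0],[-31,18,0,0,0,0],[-36,21,0,0,0,0],[-41,24,0,0,0,0],[-46,27,0,0,0,0],[-51,30,0,0,0,0],[-56.3,32.5,0,0,0,0],[-56.3,32.5,0,0,0,0],[-56.3,32.5,0,0,0,0]]
```

Request:
{"api": "move_arm", "payload": {
  "moves": [
    [-7,4,0,0,0,0],
    [-14,8,0,0,0,0],
    [-21,12,0,0,0,0],
    [-27.7,16,0,0,0,0],
    [-34.6,20,0,0,0,0],
    [-41.6,24,0,0,0,0],
    [-47.6,27.5,0,0,0,0]
  ]
}}

```text
time_s: 9.4
tool_pos: [0.5469, 0.0559, 0.0193]
tool_rot: [-89.7, 29.5, -90.2]
force: [-0.4, -13.2, 3.9]
grip_width: 0.0358
```

Request:
{"api": "move_arm", "payload": {
  "moves": [
    [-5.2,3,0,0,0,0],
    [-10.4,6,0,0,0,0],
    [-15.6,9,0,0,0,0],
    [-20.8,12,0,0,0,0],
    [-26,15,0,0,0,0],
    [-31.2,18,0,0,0,0],
    [-36.4,21,0,0,0,0],
    [-41.6,24,0,0,0,0],
    [-46.8,27,0,0,0,0],
    [-52,30,0,0,0,0],
    [-56.3,32.5,0,0,0,0],
    [-56.3,32.5,0,0,0,0],
    [-56.3,32.5,0,0,0,0]
  ]
}}

```text
time_s: 10.48
tool_pos: [0.5462, 0.1255, 0.0192]
tool_rot: [-89.9, 29.8, -90.1]
force: [1.0, -5.1, 1.0]
grip_width: 0.036
```

```bash
python3 - <<'E'
from h import *
o=env.get_obs();print(o['tool_pos'],o['tool_rot'],o['grip_width'],o['force'],o['qpos'])
for n in ['wrist','side']:
    p,d,W=cloud(n);cv2.imwrite(f"pics/{n}5.png",p[:,:,::-1]);np.savez(f'{n}5.npz',W=W,p=p)
E
```

```text
[0.54616047 0.12553307 0.01924339] [-89.85678969  29.84711385 -90.09481789] 0.03603740516757354 [ 0.96095229 -5.11700091  1.01494987] [-15.79316934  23.03823719  21.38351853 112.25405208 -46.21463341
  58.47180097  33.43778701]
```

View pics/wrist5.png

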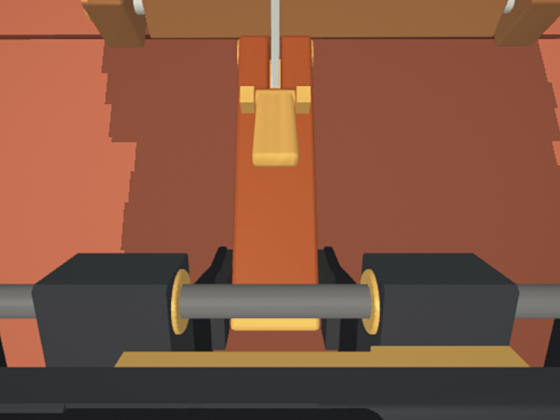

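View pics/side5.png

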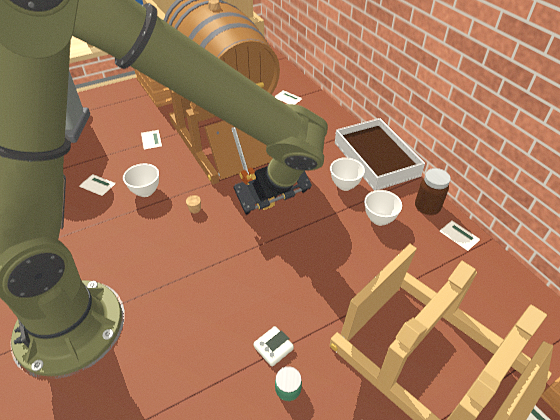

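```bash
python3 - <<'E'
from plan import *
a=np.load('side5.npz');W=a['W'];p=a['p'].astype(int)
k=np.isfinite(W[...,0])&(W[...,2]>.12)&(W[...,1]>.1)&(W[...,0]>.3)&(W[...,1]<.35)
g=k&(p[...,1]>p[...,0]-12)&(p[...,0]<150)  # greenish/dark
P=W[g];print(len(P))
for z in np.arange(.12,.6,.05):
    q=P[(P[:,2]>z)&(P[:,2]<z+.05)]
    if len(q):
        i=q[:,1].argmax();print(round(z,2),len(q),q[i].round(3))
W=np.load('wrist5.npz')['W']
# board face points near the foot and nose
P=W[np.isfinite(W[...,0])]
b=(P[:,2]>.02)&(P[:,2]<.08)&(P[:,1]>.25)&(abs(P[:,0]-.545)<.06)&(abs(P[:,0]-.545)>.012);print(b.sum())
if b.any():
    c=np.polyfit(P[b,2],P[b,1],1);print(c,np.degrees(np.arctan(c[0])),'y at z18',np.polyval(c,.018))
nose=(P[:,2]>.008)&(P[:,2]<.03)&(abs(P[:,0]-.545)<.018)&(abs(P[:,0]-.545)>.006);print('nose',np.percentile(P[nose,1],[95,99]))
E
```

```text
215
0.12 27 [0.503 0.325 0.124]
0.27 4 [0.601 0.284 0.273]
0.32 7 [0.494 0.342 0.37 ]
0.37 177 [0.52  0.35  0.388]
3024
[0.49696067 0.25718885] 26.425569445641052 y at z18 0.2661341423520378
nose [0.27061865 0.27128526]
```

```bash
python3 - <<'E'
import numpy as np
W=np.load('side5.npz')['W']
for v,u in [(20,110),(40,170),(60,200),(75,220),(90,250),(105,280),(110,300),(60,180),(70,200),(50,160)]:
    print(u,v,W[v,u].round(3))
E
```

```text
110 20 [ 0.249 -0.027  0.624]
170 40 [ 0.322 -0.033  0.583]
200 60 [ 0.36  -0.042  0.547]
220 75 [ 0.386 -0.049  0.518]
250 90 [ 0.435 -0.053  0.479]
280 105 [ 0.491 -0.054  0.433]
300 110 [ 0.538 -0.047  0.404]
180 60 [ 0.328 -0.045  0.556]
200 70 [ 0.355 -0.05   0.535]
160 50 [ 0.303 -0.04   0.575]
```

Request:
{"api": "move_arm", "payload": {
  "moves": [
    [-2.6,1.5,0,0,0,0],
    [-5.2,3,0,0,0,0],
    [-6.9,4,0,0,0,0],
    [-8.7,5,0,0,0,0],
    [-8.7,5,0,0,0,0]
  ]
}}

```text
time_s: 11.0
tool_pos: [0.5462, 0.1347, 0.0193]
tool_rot: [-89.9, 29.8, -90.1]
force: [0.1, -7.4, 2.9]
grip_width: 0.0359
```

Request:
{"api": "move_arm", "payload": {
  "moves": [
    [-0.9,0.5,0,0,0,0],
    [-1.7,1,0,0,0,0],
    [-2.6,1.5,0,0,0,0],
    [-2.6,1.5,0,0,0,0]
  ]
}}

```text
time_s: 11.33
tool_pos: [0.5463, 0.1355, 0.0192]
tool_rot: [-89.9, 29.7, -90.2]
force: [-1.2, -12.2, 6.1]
grip_width: 0.0359
```

Request:
{"api": "move_arm", "payload": {
  "moves": [
    [-0.9,0.5,0,0,0,0],
    [-1.7,1,0,0,0,0],
    [-1.7,1,0,0,0,0]
  ]
}}

```text
time_s: 11.58
tool_pos: [0.5463, 0.1356, 0.0193]
tool_rot: [-89.8, 29.6, -90.2]
force: [-2.8, -17.1, 9.1]
grip_width: 0.0358
```

```bash
python3 - <<'E'
from h import *
o=env.get_obs();print(o['tool_pos'],o['force'])
for n in ['wrist','side','scene']:
    p,d,W=cloud(n);np.savez(f'{n}6.npz',W=W,p=p)
    if n=='side': p=cv2.resize(p[90:230,180:340],(640,560),interpolation=cv2.INTER_CUBIC)
    if n=='scene': p=cv2.resize(p[120:280,260:440],(720,600)[:2],interpolation=cv2.INTER_CUBIC)
    cv2.imwrite(f"pics/{n}6.png",p[:,:,::-1]);
E
```

```text
[0.54628187 0.13555913 0.01925496] [ -2.82801574 -17.13695841   9.12160842]
```

View pics/wrist6.png

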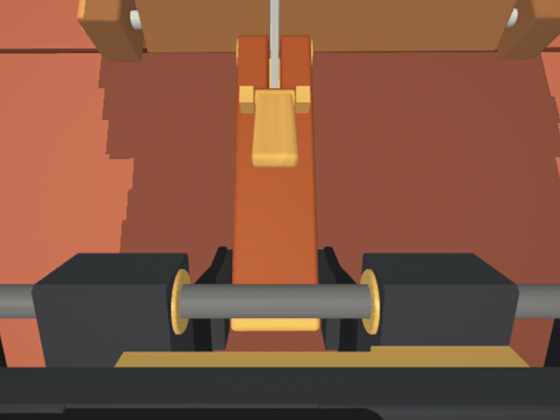

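View pics/scene6.png

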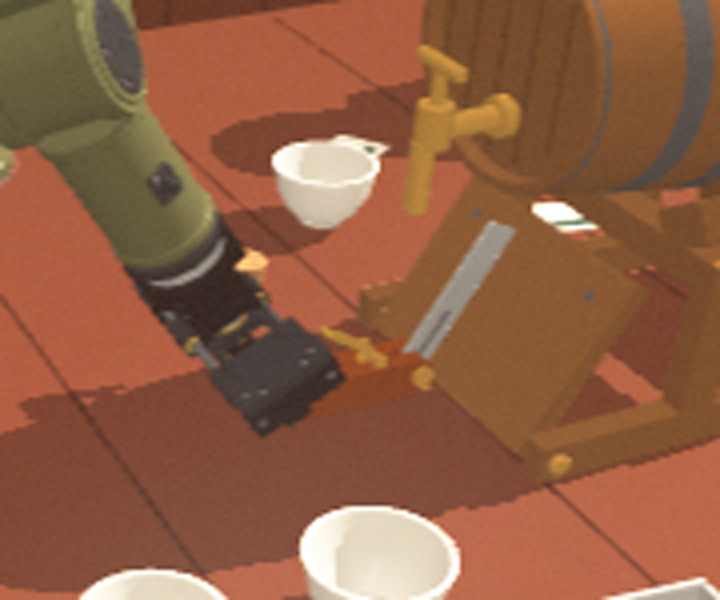

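View pics/side6.png

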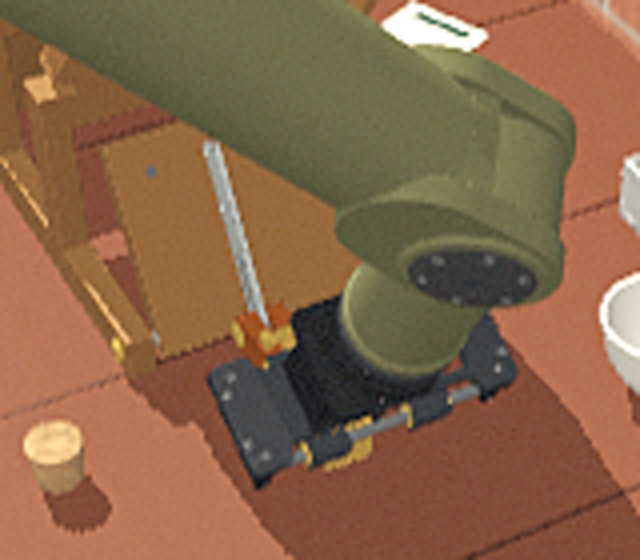

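```bash
python3 - <<'E'
from plan import *
C=np.array([.545,.195]);Z=.0195
r=dict(p=list(bev(-52,Z,C=C,yaw=90)[:3]),yaw=-90.,tilt=30.)
plan([bev(-55.5,Z,C=C,yaw=90,tilt=30)],reset=r,hold=0)
x=.545
plan([(x,.1395-.035,Z+.0606,-90,30)],vmax=22,hold=0)
C2=np.array([.5455,.1876])
plan([bev(-6,.108,C=C2,yaw=90,tilt=30)],vmax=22,hold=1)
# press corner arc
def tcp(cx,cz): return bev(cx+2.7,(cz+14.3)/1000,C=C2,yaw=90,tilt=30)
w=[(-8.7+0,80/1000)]
pts=[(-6,74)]+[(22+56*np.cos(np.radians(158-(1-t)*57.3)),22+56*np.sin(np.radians(158-(1-t)*57.3))) for t in (.38,.55,.7,.85,1.0)]
print(np.round(pts,1))
plan([tcp(*q) for q in pts]+[tcp(-30,39)],vmax=5,hold=1)
E
```

```text
1 rows
[[3,-1.8,0,0,0,0]]
4 rows
[[0,-17,0,0,0,0],[0,-35,0,0,0,0],[0,-52,0,0,0,0],[0,-70,0,0,0,0]]
5 rows
[[-20,4,0,0,0,0],[-40,7,0,0,0,0],[-61,11,0,0,0,0],[-80.7,14.4,0.5,0,0,0],[-80.7,14.4,0.5,0,0,0]]
[[ -6.   74. ]
 [ -8.1  69.2]
 [-15.6  63.5]
 [-21.4  57.4]
 [-26.2  50.5]
 [-29.9  43. ]]
16 rows
[[2,5,0,0,0,0],[4,9,0,0,0,0],[6,14,0,0,0,0],[7.5,18.4,0,0,0,0],[9.6,20,0,0,0,0],[11.7,21.5,0,0,0,0],[16.4,22.1,0,0,0,0],[21.1,22.7,0,0,0,0],[25.1,23.9,0,0,0,0],[29.2,25.1,0,0,0,0],[33,26.9,0,0,0,0],[36.8,28.7,0,0,0,0],[40.2,31,0,0,0,0],[43.7,33.3,0,0,0,0],[45.8,36.7,0,0,0,0],[45.8,36.7,0,0,0,0]]
```

Request:
{"api": "move_arm", "payload": {
  "moves": [
    [1.5,-0.9,0,0,0,0],
    [3,-1.8,0,0,0,0],
    [3,-1.8,0,0,0,0]
  ]
}}

```text
time_s: 11.98
tool_pos: [0.5463, 0.1355, 0.0193]
tool_rot: [-89.9, 29.8, -90.1]
force: [-0.9, -9.0, 3.1]
grip_width: 0.036
```

Request:
{"api": "move_arm", "payload": {
  "moves": [
    [0,0,0,0,0,0],
    [0,0,0,0,0,0],
    [0,0,0,0,0,0],
    [0,0,0,0,0,0]
  ],
  "claw": 56
}}

```text
time_s: 12.32
tool_pos: [0.5444, 0.1403, 0.0191]
tool_rot: [-90.1, 30.1, -90.0]
force: [0.6, 0.0, -0.9]
grip_width: 0.0526
```

Request:
{"api": "move_arm", "payload": {
  "moves": [
    [0,-10,0,0,0,0],
    [0,-24,0,0,0,0],
    [0,-40,0,0,0,0],
    [0,-56,0,0,0,0],
    [0,-70,0,0,0,0],
    [0,-70,0,0,0,0]
  ]
}}

```text
time_s: 12.82
tool_pos: [0.5475, 0.1018, 0.0833]
tool_rot: [-89.6, 30.0, -90.0]
force: [0.2, -1.5, 0.3]
grip_width: 0.0559
```

```bash
python3 - <<'E'
from h import *
o=env.get_obs();print(o['tool_pos'],o['tool_rot'],o['force'],o['grip_width'])
for n in ['wrist','scene']:
    p,d,W=cloud(n);np.savez(f'{n}7.npz',W=W,p=p)
    if n=='scene': p=cv2.resize(p[120:280,260:440],(720,600)[:2],interpolation=cv2.INTER_CUBIC)
    cv2.imwrite(f"pics/{n}7.png",p[:,:,::-1]);
    P=W[np.isfinite(W[...,0])];l=P[:,0]-.546;s=P[:,1]-.1876
    lv=(P[:,2]>.04)&(P[:,2]<.09)&(s<.04)&(s>-.06)&(abs(l)<.007);print('lever',np.round(np.c_[s[lv],P[lv,2]][::max(1,lv.sum()//10)],3).tolist())
    t=(abs(P[:,2]-.034)<.004)&(s>-.04)&(s<.06)&(abs(l)<.03);print('stock l',np.percentile(l[t],[1,50,99]))
    rear=(abs(P[:,2]-.034)<.004)&(s<-.05)&(s>-.1)&(abs(l)<.02);print('rear',rear.sum(),np.percentile(s[rear],[1,3]) if rear.any() else 0)
E
```

```text
[0.54751161 0.10177671 0.08330688] [-89.62447621  29.98424325 -89.99548967] [ 0.20676213 -1.51832539  0.25741047] 0.05585227301268089
lever [[0.025, 0.046], [0.019, 0.05], [0.014, 0.054], [0.007, 0.059], [0.003, 0.062], [-0.002, 0.065], [-0.005, 0.067], [-0.01, 0.071], [-0.013, 0.073], [-0.016, 0.071], [-0.017, 0.069]]
stock l [-0.01702945  0.0007465   0.01827867]
rear 2324 [-0.07335085 -0.07293282]
lever [[-0.016, 0.07], [-0.011, 0.069], [-0.011, 0.07], [-0.001, 0.064], [-0.012, 0.068], [0.007, 0.059], [0.013, 0.055], [-0.001, 0.058], [0.03, 0.042], [0.014, 0.046]]
stock l [-0.01470926  0.00547286  0.02124089]
rear 45 [-0.07305495 -0.07300235]
```

View pics/wrist7.png

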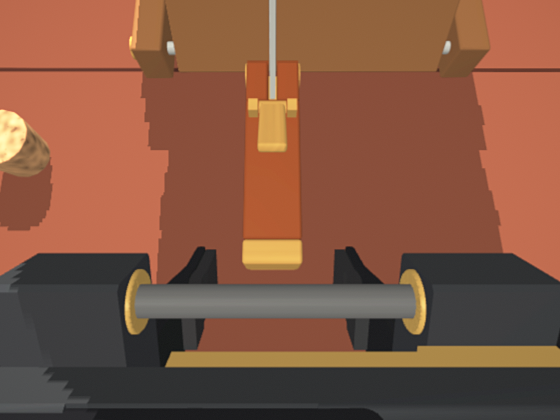

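View pics/scene7.png

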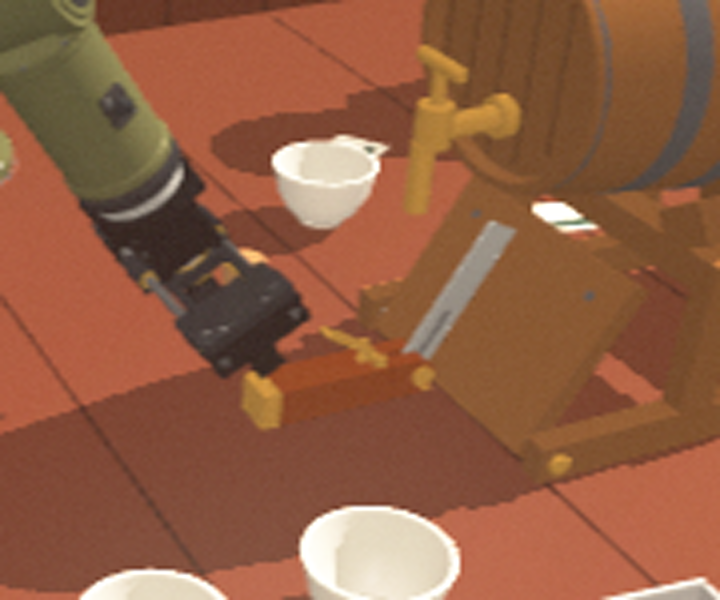

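Request:
{"api": "move_arm", "payload": {
  "moves": [
    [-10,-12,0,0,0,0],
    [-20,-12,0,0,0,0],
    [-30,-10,0,0,0,0],
    [-45,0,0,0,0,0],
    [-60,8,0,0,0,0],
    [-72,12,0.3,0,0,0],
    [-80.7,14.4,0.5,0,0,0],
    [-80.7,14.4,0.5,0,0,0],
    [-80.7,14.4,0.5,0,0,0],
    [-80.7,14.4,0.5,0,0,0]
  ],
  "claw": 0
}}

```text
time_s: 13.75
tool_pos: [0.5456, 0.1804, 0.1074]
tool_rot: [-90.0, 30.0, -90.1]
force: [1.0, -1.1, -0.4]
grip_width: 0.0024
```

```bash
python3 - <<'E'
from h import *
o=env.get_obs();print(o['tool_pos'],o['tool_rot'],o['force'],o['grip_width'])
p,d,W=cloud('scene')
p=cv2.resize(p[120:280,260:440],(720,600)[:2],interpolation=cv2.INTER_CUBIC)
cv2.imwrite(f"pics/scene8.png",p[:,:,::-1]);
E
```

```text
[0.54564956 0.1804254  0.10741456] [-90.00759529  29.96243081 -90.0518978 ] [ 1.02772724 -1.14647911 -0.40502264] 0.002379107576655039
```

View pics/scene8.png

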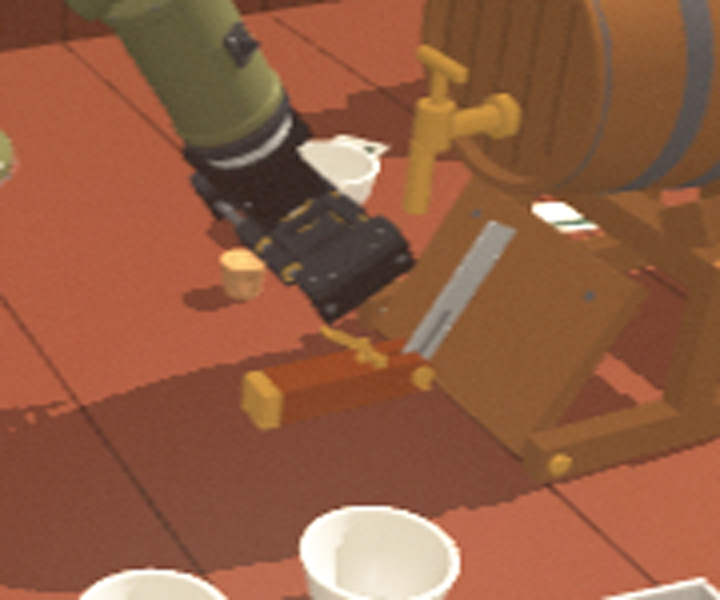

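Request:
{"api": "move_arm", "payload": {
  "moves": [
    [2,5,0,0,0,0],
    [4,9,0,0,0,0],
    [6,14,0,0,0,0],
    [7.5,18.4,0,0,0,0],
    [9.6,20,0,0,0,0],
    [11.7,21.5,0,0,0,0],
    [16.4,22.1,0,0,0,0],
    [21.1,22.7,0,0,0,0],
    [25.1,23.9,0,0,0,0],
    [29.2,25.1,0,0,0,0],
    [33,26.9,0,0,0,0],
    [36.8,28.7,0,0,0,0],
    [40.2,31,0,0,0,0],
    [43.7,33.3,0,0,0,0],
    [45.8,36.7,0,0,0,0],
    [45.8,36.7,0,0,0,0]
  ]
}}

```text
time_s: 15.13
tool_pos: [0.5458, 0.1608, 0.0561]
tool_rot: [-90.0, 30.3, -90.0]
force: [-7.5, 0.6, 21.5]
grip_width: 0.0003
```

```bash
python3 - <<'E'
from h import *
for n in ['wrist','scene']:
    p,d,W=cloud(n);np.savez(f'{n}9.npz',W=W,p=p)
    if n=='scene': p=cv2.resize(p[120:280,260:440],(720,600)[:2],interpolation=cv2.INTER_CUBIC)
    cv2.imwrite(f"pics/{n}9.png",p[:,:,::-1]);
E
```

```text
(no output)
```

View pics/wrist9.png

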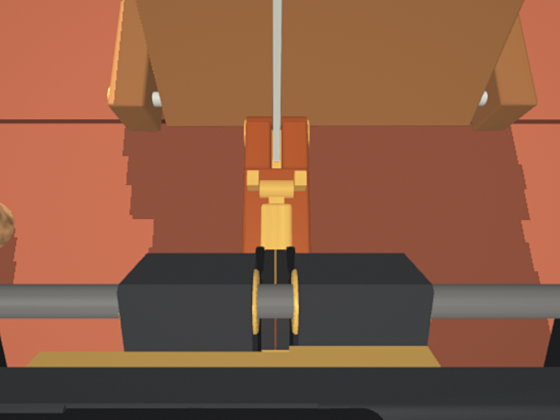

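View pics/scene9.png

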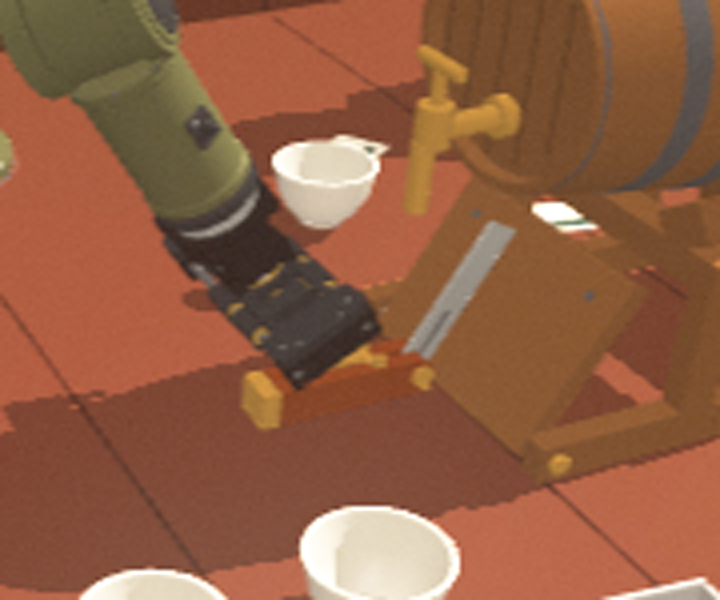

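```bash
python3 - <<'E'
import numpy as np
for f in ['wrist7','wrist9']:
    W=np.load(f+'.npz')['W'];P=W[np.isfinite(W[...,0])]
    l=P[:,0]-.5463;s=P[:,1]-.1876
    lv=(P[:,2]>.036)&(P[:,2]<.09)&(s<.03)&(s>-.06)&(abs(l)<.006);o=np.argsort(s[lv]);print(f,np.round(np.c_[s[lv],P[lv,2]][o][::max(1,lv.sum()//10)],3).tolist())
    rear=(abs(P[:,2]-.034)<.004)&(s<-.05)&(s>-.1)&(abs(l)<.02);print(np.percentile(s[rear],[1,3]) if rear.any() else 0)
    b=(P[:,2]>.045)&(abs(l)<.006)&(s>.07)&(s<.2);
    if b.any(): k=np.polyfit(P[b,2],P[b,1],1);print('blade back edge',b.sum(),np.degrees(np.arctan(k[0])))
    b=(P[:,2]>.02)&(P[:,2]<.13)&(P[:,1]>.25)&(abs(l)<.06)&(abs(l)>.012);k=np.polyfit(P[b,2],P[b,1],1);print('board',np.degrees(np.arctan(k[0])),np.polyval(k,.018))
    nose=(P[:,2]>.008)&(P[:,2]<.03)&(s>.04)&(abs(l)<.017)&(abs(l)>.006);print('nose top',[np.percentile(s[(abs(P[:,2]-.030)<.003)&(s>.03)&(s<.08)&(abs(l)<.017)&(abs(l)>.006)],99)])
E
```

```text
wrist7 [[-0.06, 0.037], [-0.016, 0.072], [-0.014, 0.073], [-0.01, 0.07], [-0.006, 0.067], [-0.002, 0.064], [0.003, 0.062], [0.008, 0.059], [0.013, 0.055], [0.018, 0.052], [0.025, 0.047]]
[-0.07335085 -0.07293282]
blade back edge 398 -44.04907095686709
board 29.98618934962802 0.2653963676279976
nose top [np.float64(0.07140913750267275)]
wrist9 [[-0.054, 0.084], [-0.05, 0.087], [-0.045, 0.089], [-0.026, 0.076], [-0.021, 0.067], [-0.014, 0.055], [-0.006, 0.043], [0.001, 0.044], [0.009, 0.043], [0.019, 0.038], [0.029, 0.036]]
[-0.05986527 -0.05983193]
blade back edge 1680 -10.518838401190605
board 30.011134973854645 0.26526839780103817
nose top [np.float64(0.07090789548865761)]
```

Request:
{"api": "move_arm", "payload": {
  "moves": [
    [0.8,1.3,0,0,0,0],
    [1.5,2.6,0,0,0,0],
    [1.5,2.6,0,0,0,0],
    [1.5,2.6,0,0,0,0]
  ]
}}

```text
time_s: 15.57
tool_pos: [0.5461, 0.1607, 0.0554]
tool_rot: [-89.9, 30.4, -89.9]
force: [-12.9, -3.0, 33.7]
grip_width: 0.0003
```

```bash
python3 - <<'E'
from plan import *
print(load())
s=load()
# account for last extra press (1.5,2.6 in tool) = z -3mm
s['p'][2]-=.003
C2=np.array([.546,.1876])
up=(.546,s['p'][1]-.035,s['p'][2]+.0606,-90,30)
plan([up],reset=s,vmax=22,hold=0)
plan([bev(-72,.075,C=C2,yaw=90,tilt=30)],vmax=22,hold=1)
plan([bev(-52,.0195,C=C2,yaw=90,tilt=30)],vmax=15,hold=2)
E
```

```text
{'p': [0.5455, 0.1603, 0.0533], 'yaw': -90.0, 'tilt': 30.0}
4 rows
[[0,-17,0,0,0,0],[0,-35,0,0,0,0],[0,-52,0,0,0,0],[0,-70,0.5,0,0,0]]
3 rows
[[13.2,13.1,0,0,0,0],[26.4,26.2,0,0,0,0],[26.4,26.2,0,0,0,0]]
6 rows
[[3,15,0,0,0,0],[5,29,0,0,0,0],[8,44,0,0,0,0],[10.4,58.1,0,0,0,0],[10.4,58.1,0,0,0,0],[10.4,58.1,0,0,0,0]]
```

Request:
{"api": "move_arm", "payload": {
  "moves": [
    [0,-10,0,0,0,0],
    [0,-26,0,0,0,0],
    [0,-44,0,0,0,0],
    [0,-60,0.5,0,0,0],
    [0,-70,0.5,0,0,0]
  ]
}}

```text
time_s: 15.98
tool_pos: [0.5473, 0.1216, 0.1109]
tool_rot: [-89.8, 29.8, -90.1]
force: [0.0, -0.4, -0.2]
grip_width: 0.0007
```

Request:
{"api": "move_arm", "payload": {
  "moves": [
    [8,8,0,0,0,0],
    [18,18,0,0,0,0],
    [26.4,26.2,0,0,0,0],
    [26.4,26.2,0,0,0,0],
    [26.4,26.2,0,0,0,0],
    [26.4,26.2,0,0,0,0],
    [26.4,26.2,0,0,0,0],
    [26.4,26.2,0,0,0,0]
  ],
  "claw": 62
}}

```text
time_s: 16.65
tool_pos: [0.5464, 0.1155, 0.0752]
tool_rot: [-89.9, 30.0, -89.9]
force: [-0.1, -0.1, 0.7]
grip_width: 0.0458
```

```bash
python3 - <<'E'
from h import *
o=env.get_obs();print(o['tool_pos'],o['tool_rot'],o['force'],o['grip_width'])
for n in ['wrist','scene']:
    p,d,W=cloud(n);np.savez(f'{n}10.npz',W=W,p=p)
    if n=='scene': p=cv2.resize(p[120:280,260:440],(720,600)[:2],interpolation=cv2.INTER_CUBIC)
    cv2.imwrite(f"pics/{n}10.png",p[:,:,::-1]);
    P=W[np.isfinite(W[...,0])];l=P[:,0]-.5463;s=P[:,1]-.1876
    lv=(P[:,2]>.036)&(P[:,2]<.09)&(s<.03)&(s>-.06)&(abs(l)<.006);q=np.argsort(s[lv]);print(n,np.round(np.c_[s[lv],P[lv,2]][q][::max(1,lv.sum()//10)],3).tolist())
    rear=(abs(P[:,2]-.034)<.004)&(s<-.05)&(s>-.1)&(abs(l)<.02);print(np.percentile(s[rear],[1,3]) if rear.any() else 0)
    t=(abs(P[:,2]-.034)<.004)&(s>-.04)&(s<.06)&(abs(l)<.03);print('stock l',np.percentile(l[t],[1,50,99]))
E
```

```text
[0.54635509 0.11554304 0.07516564] [-89.94495814  30.01012315 -89.93917461] [-0.09940292 -0.10443745  0.68181502] 0.04580854971527988
wrist [[-0.056, 0.036], [-0.032, 0.044], [-0.026, 0.044], [-0.021, 0.043], [-0.015, 0.043], [-0.009, 0.044], [-0.003, 0.044], [0.003, 0.043], [0.01, 0.043], [0.02, 0.039], [0.027, 0.038]]
[-0.07135814 -0.07085406]
stock l [-1.73486782e-02  4.76805464e-05  1.80842637e-02]
scene [[-0.035, 0.039], [-0.032, 0.043], [-0.027, 0.043], [-0.023, 0.045], [-0.017, 0.041], [-0.01, 0.043], [-0.005, 0.043], [0.001, 0.042], [0.006, 0.043], [0.013, 0.041], [0.023, 0.039]]
[-0.07342308 -0.07286393]
stock l [-0.01288451  0.01067655  0.02178255]
```

View pics/wrist10.png

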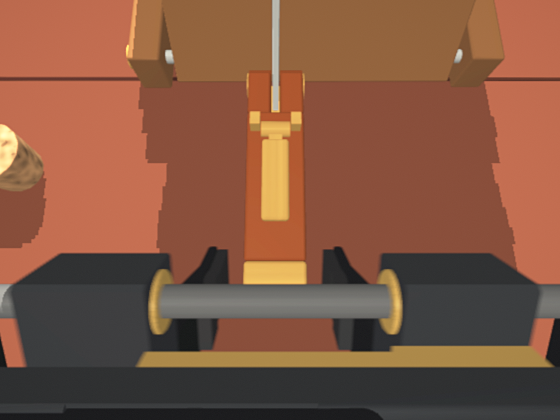

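View pics/scene10.png

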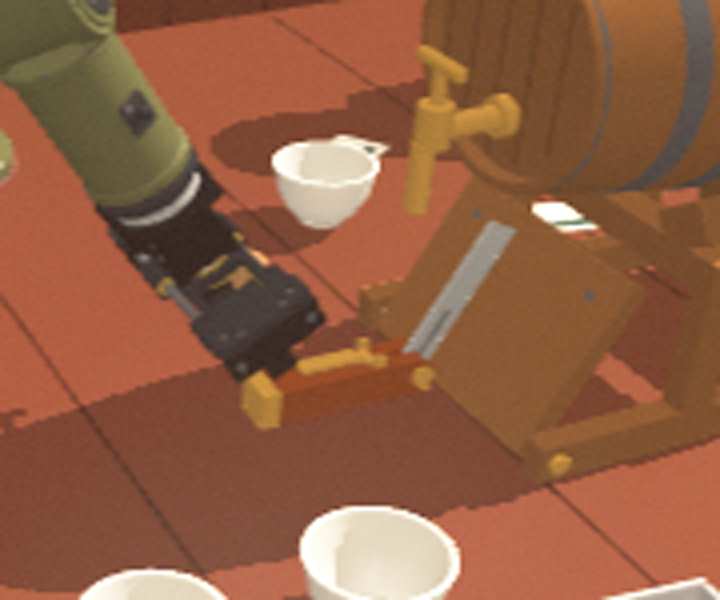

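Request:
{"api": "move_arm", "payload": {
  "moves": [
    [3,15,0,0,0,0],
    [5,29,0,0,0,0],
    [8,44,0,0,0,0],
    [10.4,58.1,0,0,0,0],
    [10.4,58.1,0,0,0,0],
    [10.4,58.1,0,0,0,0]
  ]
}}

```text
time_s: 17.25
tool_pos: [0.5448, 0.1359, 0.0176]
tool_rot: [-90.2, 30.0, -90.0]
force: [-0.1, 0.1, 0.2]
grip_width: 0.0619
```

Request:
{"api": "move_arm", "payload": {
  "moves": [
    [0,0,0,0,0,0],
    [0,0,0,0,0,0],
    [0,0,0,0,0,0],
    [0,0,0,0,0,0],
    [0,0,0,0,0,0],
    [0,0,0,0,0,0],
    [0,0,0,0,0,0]
  ],
  "claw": 20,
  "newtons": 35
}}

```text
time_s: 17.83
tool_pos: [0.5463, 0.1352, 0.0196]
tool_rot: [-90.0, 30.0, -90.0]
force: [-0.6, -0.7, 1.5]
grip_width: 0.0355
```

```bash
python3 - <<'E'
from plan import *
Z=.0195
plan([bev(-52,Z+.004,C=np.array([.546,.17]),yaw=90,tilt=30),bev(-52,Z+.012,C=np.array([.546,.10]),yaw=90,tilt=30)],vmax=18,hold=0)
plan([bev(-52,Z+.012,C=np.array([.56,.01]),yaw=0,tilt=30)],vmax=18,hold=2)
plan([bev(-52,Z,C=np.array([.56,.01]),yaw=0,tilt=30)],vmax=4,hold=2)
E
```

```text
6 rows
[[6.6,-6.1,0,0,0,0],[13.2,-12.3,0,0,0,0],[27,-23,0,0,0,0],[42,-33,0,0,0,0],[56,-44,0,0,0,0],[69.9,-54.2,0,0,0,0]]
16 rows
[[2,-1,-3,3.2,5.6,0],[5,-3,-5,6.4,11.1,0],[7,-4,-8,9.6,16.7,0],[9,-5,-11,12.9,22.3,0],[12,-7,-14,16.1,27.8,0],[14,-8,-16,19.3,33.4,0],[16,-10,-19,22.5,39,0],[19,-11,-22,25.7,44.5,0],[21,-12,-24,28.9,50.1,0],[24,-14,-27,32.1,55.7,0],[26,-15,-30,35.4,61.2,0],[28,-16,-33,38.6,66.8,0],[31,-18,-35,41.8,72.4,0],[32.9,-19,-38,45,77.9,0],[32.9,-19,-38,45,77.9,0],[32.9,-19,-38,45,77.9,0]]
5 rows
[[2,3.5,0,0,0,0],[4,6.9,0,0,0,0],[6,10.4,0,0,0,0],[6,10.4,0,0,0,0],[6,10.4,0,0,0,0]]
```

Request:
{"api": "move_arm", "payload": {
  "moves": [
    [3,-3,0,0,0,0],
    [6.6,-6.1,0,0,0,0],
    [13.2,-12.3,0,0,0,0],
    [27,-23,0,0,0,0],
    [42,-33,0,0,0,0],
    [56,-44,0,0,0,0],
    [69.9,-54.2,0,0,0,0]
  ]
}}

```text
time_s: 18.42
tool_pos: [0.546, 0.044, 0.0311]
tool_rot: [-90.0, 29.9, -90.1]
force: [1.1, 0.1, -6.1]
grip_width: 0.0356
```

Request:
{"api": "move_arm", "payload": {
  "moves": [
    [2,-1,-3,3.2,5.6,0],
    [5,-3,-5,6.4,11.1,0],
    [7,-4,-8,9.6,16.7,0],
    [9,-5,-11,12.9,22.3,0],
    [12,-7,-14,16.1,27.8,0],
    [14,-8,-16,19.3,33.4,0],
    [16,-10,-19,22.5,39,0],
    [19,-11,-22,25.7,44.5,0],
    [21,-12,-24,28.9,50.1,0],
    [24,-14,-27,32.1,55.7,0],
    [26,-15,-30,35.4,61.2,0],
    [28,-16,-33,38.6,66.8,0],
    [31,-18,-35,41.8,72.4,0],
    [32.9,-19,-38,45,77.9,0],
    [32.9,-19,-38,45,77.9,0],
    [32.9,-19,-38,45,77.9,0]
  ]
}}

```text
time_s: 19.75
tool_pos: [0.5039, 0.0078, 0.0275]
tool_rot: [-89.9, 28.6, -173.8]
force: [-0.1, -0.1, -6.1]
grip_width: 0.0358
```

```bash
python3 - <<'E'
from h import *
o=env.get_obs();print(o['tool_pos'],o['tool_rot'],o['force'],o['grip_width'],o['qpos'])
p,d,W=cloud('side')
cv2.imwrite(f"pics/side11.png",p[:,:,::-1]);
E
```

```text
[0.50393912 0.00783911 0.02745546] [ -89.88470567   28.63757569 -173.75724729] [-0.10863639 -0.06108249 -6.13989416] 0.035816281680059146 [-19.51697391  -2.79949738  16.59420546 139.67722141  -3.06993455
  14.42975235 -83.74608615]
```

View pics/side11.png

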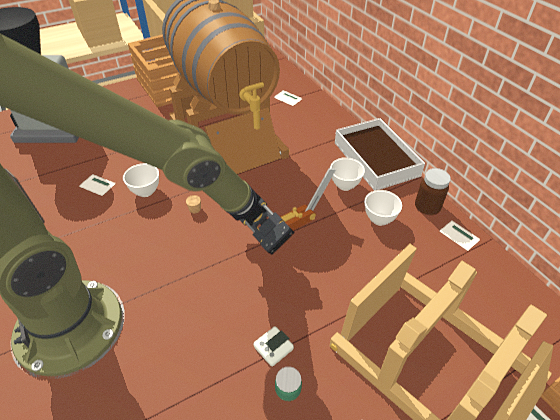

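```bash
python3 - <<'E'
from plan import *
Z=.0195
r=dict(p=[.5039,.0078,.0275],yaw=-173.8,tilt=28.7)
C=np.array([.605,-.01])
plan([bev(-52,Z+.012,C=C,yaw=8,tilt=30)],reset=r,vmax=14,hold=3)
plan([bev(-52,Z,C=C,yaw=8,tilt=30)],vmax=4,hold=2)
E
```

```text
7 rows
[[-11,5,8,-0.2,-0.4,0.3],[-21,9,15,-0.4,-0.8,0.6],[-32,14,23,-0.7,-1.2,1],[-42.8,18.9,30.2,-0.9,-1.6,1.3],[-42.8,18.9,30.2,-0.9,-1.6,1.3],[-42.8,18.9,30.2,-0.9,-1.6,1.3],[-42.8,18.9,30.2,-0.9,-1.6,1.3]]
5 rows
[[2,3.5,0,0,0,0],[4,6.9,0,0,0,0],[6,10.4,0,0,0,0],[6,10.4,0,0,0,0],[6,10.4,0,0,0,0]]
```

Request:
{"api": "move_arm", "payload": {
  "moves": [
    [-11,5,8,-0.2,-0.4,0.3],
    [-21,9,15,-0.4,-0.8,0.6],
    [-32,14,23,-0.7,-1.2,1],
    [-42.8,18.9,30.2,-0.9,-1.6,1.3],
    [-42.8,18.9,30.2,-0.9,-1.6,1.3],
    [-42.8,18.9,30.2,-0.9,-1.6,1.3],
    [-42.8,18.9,30.2,-0.9,-1.6,1.3]
  ]
}}

```text
time_s: 20.38
tool_pos: [0.5544, -0.0155, 0.0319]
tool_rot: [-89.9, 30.1, -171.6]
force: [0.2, 0.6, -5.8]
grip_width: 0.0357
```

Request:
{"api": "move_arm", "payload": {
  "moves": [
    [2,3.5,0,0,0,0],
    [4,6.9,0,0,0,0],
    [6,10.4,0,0,0,0],
    [6,10.4,0,0,0,0],
    [6,10.4,0,0,0,0]
  ]
}}

```text
time_s: 20.8
tool_pos: [0.5553, -0.0147, 0.0208]
tool_rot: [-89.8, 30.2, -171.5]
force: [-0.2, -0.2, -5.6]
grip_width: 0.0356
```

```bash
python3 - <<'E'
from h import *
o=env.get_obs();print(o['tool_pos'],o['tool_rot'],o['force'],o['grip_width'],o['qpos'])
E
```

```text
[ 0.55531451 -0.0146622   0.02078217] [ -89.83577206   30.2172468  -171.50522687] [-0.23816716 -0.17169204 -5.55094352] 0.03557590552087395 [-17.0713625    4.64169205  19.68260131 134.45407579 -31.02041181
  13.13781214 -50.85480753]
```

Request:
{"api": "move_arm", "payload": {
  "moves": [
    [0.5,0.9,0,0,0,0],
    [1,1.7,0,0,0,0],
    [1,1.7,0,0,0,0]
  ]
}}

```text
time_s: 21.05
tool_pos: [0.5563, -0.0149, 0.0196]
tool_rot: [-89.8, 30.3, -171.5]
force: [-3.7, 0.2, -1.9]
grip_width: 0.0359
```

```bash
python3 - <<'E'
from plan import *
r=dict(p=[.5563,-.0149,.0192],yaw=-171.5,tilt=30.)
d=np.array([np.cos(np.radians(8.5)),np.sin(np.radians(8.5))]);p=np.array([.5563,-.0149])
a=p-d*.035
print('retreat: [0,-70]')
r2=dict(p=[a[0],a[1],.0192+.0606],yaw=-171.5,tilt=30.)
plan([(p[0],p[1],.17,-130,0),(p[0],p[1],.17,-90,0)],reset=r2,vmax=30,hold=0)
plan([(p[0],p[1],.17,8.5,0)],vmax=30,hold=3)
E
```

```text
retreat: [0,-70]
18 rows
[[-7,-6,0,-1.8,-3.3,-2.7],[-14,-11,0,-3.5,-6.7,-5.4],[-21,-17,0,-4.9,-10.2,-8.2],[-27,-22,0,-6.3,-13.7,-10.8],[-34,-28,0,-7.4,-17.4,-13.5],[-41,-33,0,-8.4,-21.1,-16.1],[-48,-39,0,-9.3,-24.9,-18.8],[-55,-44,0,-9.9,-28.7,-21.3],[-62,-50,0,-10.4,-32.6,-23.8],[-69,-55,0,-10.7,-36.5,-26.3],[-75.4,-60.6,0,-10.9,-40.5,-28.7],[-75,-61,0,-12.4,-46.1,-28.3],[-75,-61,0,-13.8,-51.7,-27.8],[-75,-61,0,-15.3,-57.2,-27.3],[-75,-61,0,-16.8,-62.8,-26.8],[-75,-61,0,-18.3,-68.4,-26.1],[-75,-61,0,-19.8,-73.9,-25.5],[-75.4,-60.6,0,-21.3,-79.5,-24.7]]
19 rows
[[0,0,0,0,-6.2,0],[0,0,0,0,-12.3,0],[0,0,0,0,-18.5,0],[0,0,0,0,-24.6,0],[0,0,0,0,-30.8,0],[0,0,0,0,-36.9,0],[0,0,0,0,-43.1,0],[0,0,0,0,-49.2,0],[0,0,0,0,-55.4,0],[0,0,0,0,-61.6,0],[0,0,0,0,-67.7,0],[0,0,0,0,-73.9,0],[0,0,0,0,-80,0],[0,0,0,0,-86.2,0],[0,0,0,0,-92.3,0],[0,0,0,0,-98.5,0],[0,0,0,0,-98.5,0],[0,0,0,0,-98.5,0],[0,0,0,0,-98.5,0]]
```

Request:
{"api": "move_arm", "payload": {
  "moves": [
    [0,0,0,0,0,0],
    [0,0,0,0,0,0],
    [0,0,0,0,0,0],
    [0,0,0,0,0,0],
    [0,0,0,0,0,0],
    [0,-10,0,0,0,0],
    [0,-25,0,0,0,0],
    [0,-40,0,0,0,0],
    [0,-56,0,0,0,0],
    [0,-70,0,0,0,0],
    [0,-70,0,0,0,0]
  ],
  "claw": 60
}}

```text
time_s: 21.97
tool_pos: [0.5222, -0.0202, 0.0822]
tool_rot: [-89.8, 30.6, -171.5]
force: [0.5, -0.1, 0.7]
grip_width: 0.06
```

Request:
{"api": "move_arm", "payload": {
  "moves": [
    [-7,-6,0,-1.8,-3.3,-2.7],
    [-14,-11,0,-3.5,-6.7,-5.4],
    [-21,-17,0,-4.9,-10.2,-8.2],
    [-27,-22,0,-6.3,-13.7,-10.8],
    [-34,-28,0,-7.4,-17.4,-13.5],
    [-41,-33,0,-8.4,-21.1,-16.1],
    [-48,-39,0,-9.3,-24.9,-18.8],
    [-55,-44,0,-9.9,-28.7,-21.3],
    [-62,-50,0,-10.4,-32.6,-23.8],
    [-69,-55,0,-10.7,-36.5,-26.3],
    [-75.4,-60.6,0,-10.9,-40.5,-28.7],
    [-75,-61,0,-12.4,-46.1,-28.3],
    [-75,-61,0,-13.8,-51.7,-27.8],
    [-75,-61,0,-15.3,-57.2,-27.3],
    [-75,-61,0,-16.8,-62.8,-26.8],
    [-75,-61,0,-18.3,-68.4,-26.1],
    [-75,-61,0,-19.8,-73.9,-25.5],
    [-75.4,-60.6,0,-21.3,-79.5,-24.7]
  ]
}}

```text
time_s: 23.47
tool_pos: [0.5558, -0.0141, 0.1688]
tool_rot: [-89.7, -0.1, -89.8]
force: [0.8, 0.0, 0.3]
grip_width: 0.0602
```

Request:
{"api": "move_arm", "payload": {
  "moves": [
    [0,0,0,0,-6.2,0],
    [0,0,0,0,-12.3,0],
    [0,0,0,0,-18.5,0],
    [0,0,0,0,-24.6,0],
    [0,0,0,0,-30.8,0],
    [0,0,0,0,-36.9,0],
    [0,0,0,0,-43.1,0],
    [0,0,0,0,-49.2,0],
    [0,0,0,0,-55.4,0],
    [0,0,0,0,-61.6,0],
    [0,0,0,0,-67.7,0],
    [0,0,0,0,-73.9,0],
    [0,0,0,0,-80,0],
    [0,0,0,0,-86.2,0],
    [0,0,0,0,-92.3,0],
    [0,0,0,0,-98.5,0],
    [0,0,0,0,-98.5,0],
    [0,0,0,0,-98.5,0],
    [0,0,0,0,-98.5,0]
  ]
}}

```text
time_s: 25.05
tool_pos: [0.5555, -0.0145, 0.1693]
tool_rot: [-90.1, -0.3, 8.2]
force: [0.8, -0.5, -0.5]
grip_width: 0.0602
```

```bash
python3 - <<'E'
from h import *
o=env.get_obs();print(o['tool_pos'],o['tool_rot'],o['force'],o['grip_width'],o['qpos'])
for n in ['wrist','side','scene']:
    p,d,W=cloud(n);np.savez(f'{n}12.npz',W=W,p=p)
    cv2.imwrite(f"pics/{n}12.png",p[:,:,::-1]);
E
```

```text
[ 0.55548052 -0.01453907  0.16926202] [-90.14336483  -0.28129566   8.2267303 ] [ 0.81746388 -0.47771889 -0.47845348] 0.06017391577049585 [-12.9373175    9.0212572   12.82014512 102.34018055  -2.03124182
  68.57354149  98.68794623]
```

View pics/wrist12.png

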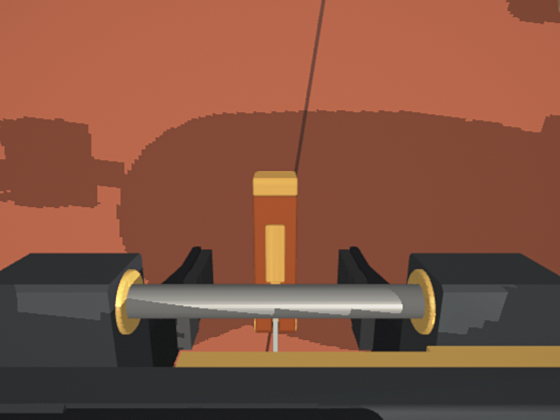

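View pics/side12.png

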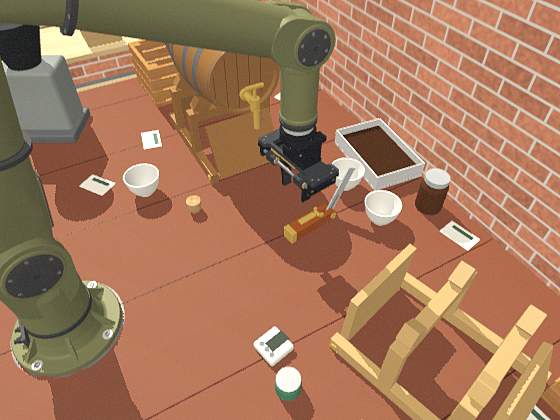

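```bash
python3 - <<'E'
from plan import *
W=np.load('wrist12.npz')['W'];P=W[np.isfinite(W[...,0])]
C=np.array([.6077,-.0072]);y=np.radians(8.4);d=np.array([np.cos(y),np.sin(y)]);n=np.array([-d[1],d[0]])
s=(P[:,:2]-C)@d;l=(P[:,:2]-C)@n
t=(abs(P[:,2]-.034)<.005)&(s<0)&(s>-.1)&(abs(l)<.03)
print('stock l',np.percentile(l[t],[1,50,99]),'rear',np.percentile(s[t],[1,2]))
e=[(l[t&(abs(s-c)<.005)].min()+l[t&(abs(s-c)<.005)].max())/2 for c in (-.065,-.055,-.045,-.035)];print('mid',e)
lv=(P[:,2]>.040)&(s<-.0)&(s>-.06)&(abs(l)<.01);print('lever z',np.percentile(P[lv,2],[5,50,95]),np.percentile(s[lv],[1,99]))
for f in ['side12','scene12']:
    W=np.load(f+'.npz')['W'];P=W[np.isfinite(W[...,0])];s=(P[:,:2]-C)@d;l=(P[:,:2]-C)@n
    b=(P[:,2]>.045)&(abs(l)<.012)&(s>.06)&(s<.16);v=np.linalg.svd(P[b]-P[b].mean(0))[2][0];print(f,b.sum(),'lean',np.degrees(np.arccos(abs(v[2]))))
plan([(.5563-.0000,-.0149,.07,8.4,0),(.5563,-.0149,.016,8.4,0)],vmax=18,hold=2)
E
```

```text
stock l [-0.01781238 -0.00032178  0.01745713] rear [-0.0732607  -0.07280518]
mid [np.float64(-0.0003925828223272452), np.float64(9.092814090783281e-05), np.float64(4.254988487549169e-05), np.float64(1.6165117289284464e-05)]
lever z [0.04152179 0.04314676 0.04428532] [-0.03628954 -0.0004328 ]
side12 254 lean 30.757951216811374
scene12 225 lean 30.3494013659502
12 rows
[[0,17,0,0,0,0],[0,33,0,0,0,0],[0,50,0,0,0.1,0],[0,67,0,0,0.1,0],[0,83,0,0,0.1,0],[0,100,0,0,0.1,0],[0,114,0,0,0.1,0],[0,127,0,0,0.1,0],[0,140,0,0,0.1,0],[0,154,0,0,0.1,0],[0,154,0,0,0.1,0],[0,154,0,0,0.1,0]]
```

Request:
{"api": "move_arm", "payload": {
  "moves": [
    [0,17,0,0,0,0],
    [0,33,0,0,0,0],
    [0,50,0,0,0,0],
    [0,67,0,0,0,0],
    [0,83,0,0,0,0],
    [0,100,0,0,0,0],
    [0,114,0,0,0,0],
    [0,127,0,0,0,0],
    [0,140,0,0,0,0],
    [0,154,0,0,0,0],
    [0,154,0,0,0,0],
    [0,154,0,0,0,0]
  ]
}}

```text
time_s: 26.2
tool_pos: [0.5556, -0.0151, 0.0154]
tool_rot: [-90.2, -0.2, 8.3]
force: [-0.2, -0.1, 1.3]
grip_width: 0.0604
```

Request:
{"api": "move_arm", "payload": {
  "moves": [
    [0,0,0,0,0,0],
    [0,0,0,0,0,0],
    [0,0,0,0,0,0],
    [0,0,0,0,0,0],
    [0,0,0,0,0,0],
    [0,0,0,0,0,0],
    [0,0,0,0,0,0]
  ],
  "claw": 20,
  "newtons": 35
}}

```text
time_s: 26.78
tool_pos: [0.5566, -0.0149, 0.0165]
tool_rot: [-90.2, -0.4, 8.4]
force: [-0.8, 0.1, 4.7]
grip_width: 0.0359
```

```bash
python3 - <<'E'
from plan import *
r=dict(p=[.5563,-.0149,.016],yaw=8.4,tilt=0.)
Y=-74.45;u=np.array([np.cos(np.radians(Y)),np.sin(np.radians(Y))]);H=np.array([.573,-.2252])
def at(back,z): p=H-u*(back+.052); return (p[0],p[1],z,Y,0)
print(at(.075,.016))
plan([(.5563,-.0149,.028,8.4,0),at(.075,.028)],reset=r,vmax=16,hold=2)
plan([at(.075,.016)],vmax=4,hold=2)
E
```

```text
(np.float64(0.538953941546184), np.float64(-0.10284859664164311), 0.016, -74.45, 0)
16 rows
[[0,-12,0,0,0,0],[-2,-12,-6,0,6.4,0],[-5,-12,-13,0,12.7,0],[-7,-12,-19,0,19.1,0],[-9,-12,-26,0,25.5,0],[-12,-12,-32,0,31.9,0],[-14,-12,-39,0,38.2,0],[-16,-12,-45,0,44.6,0],[-18,-12,-52,0,51,0],[-21,-12,-58,0,57.4,0],[-23,-12,-65,0,63.7,0],[-25,-12,-71,0,70.1,0],[-28,-12,-78,0,76.5,0],[-30,-12,-84.5,0,82.9,0],[-30,-12,-84.5,0,82.9,0],[-30,-12,-84.5,0,82.9,0]]
5 rows
[[0,4,0,0,0,0],[0,8,0,0,0,0],[0,12,0,0,0,0],[0,12,0,0,0,0],[0,12,0,0,0,0]]
```

Request:
{"api": "move_arm", "payload": {
  "moves": [
    [0,-6,0,0,0,0],
    [0,-12,0,0,0,0],
    [-2,-12,-6,0,6.4,0],
    [-5,-12,-13,0,12.7,0],
    [-7,-12,-19,0,19.1,0],
    [-9,-12,-26,0,25.5,0],
    [-12,-12,-32,0,31.9,0],
    [-14,-12,-39,0,38.2,0],
    [-16,-12,-45,0,44.6,0],
    [-18,-12,-52,0,51,0],
    [-21,-12,-58,0,57.4,0],
    [-23,-12,-65,0,63.7,0],
    [-25,-12,-71,0,70.1,0],
    [-28,-12,-78,0,76.5,0],
    [-30,-12,-84.5,0,82.9,0],
    [-30,-12,-84.5,0,82.9,0],
    [-30,-12,-84.5,0,82.9,0]
  ]
}}

```text
time_s: 28.2
tool_pos: [0.5379, -0.1029, 0.0274]
tool_rot: [-89.8, -0.2, -74.4]
force: [-0.1, -0.2, -6.1]
grip_width: 0.0357
```

Request:
{"api": "move_arm", "payload": {
  "moves": [
    [0,4,0,0,0,0],
    [0,8,0,0,0,0],
    [0,12,0,0,0,0],
    [0,12,0,0,0,0],
    [0,12,0,0,0,0]
  ]
}}

```text
time_s: 28.62
tool_pos: [0.5393, -0.1022, 0.0164]
tool_rot: [-89.7, -0.2, -74.5]
force: [-1.6, 3.2, 1.3]
grip_width: 0.0359
```

```bash
python3 - <<'E'
from h import *
o=env.get_obs();print(o['tool_pos'],o['tool_rot'],o['force'],o['grip_width'],o['qpos'])
for n in ['side','scene']:
    p,d,W=cloud(n);np.savez(f'{n}13.npz',W=W,p=p)
    cv2.imwrite(f"pics/{n}13.png",p[:,:,::-1]);
E
```

```text
[ 0.53927081 -0.10219744  0.01643937] [-89.6884994   -0.16265402 -74.45178457] [-1.60942626  3.16615247  1.31528316] 0.03586111229890837 [-16.24739971  19.54134175  27.78699664 111.41271529 -11.49958843
  51.36716418  32.89348363]
```

View pics/scene13.png

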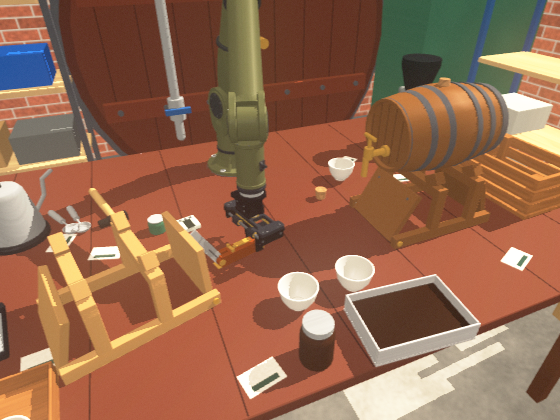

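View pics/side13.png

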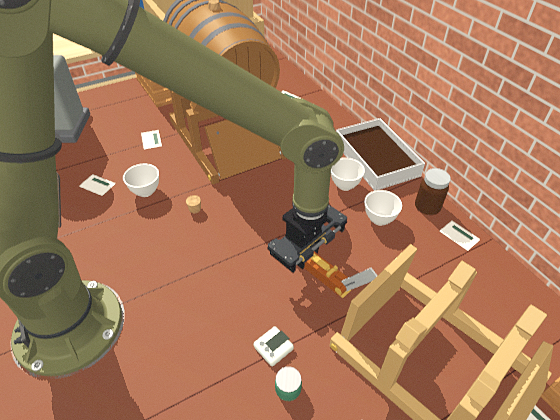

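Request:
{"api": "move_arm", "payload": {
  "moves": [
    [5,0,0,0,0,0],
    [10,0,0,0,0,0],
    [15,0,0,0,0,0],
    [20,0,0,0,0,0],
    [24,0,0,0,0,0],
    [28,0,0,0,0,0],
    [32,0,0,0,0,0],
    [36,0,0,0,0,0],
    [40,0,0,0,0,0],
    [44,0,0,0,0,0],
    [48,0,0,0,0,0],
    [52,0,0,0,0,0],
    [56,0,0,0,0,0],
    [60,0,0,0,0,0],
    [60,0,0,0,0,0],
    [60,0,0,0,0,0]
  ]
}}

```text
time_s: 30.05
tool_pos: [0.5553, -0.1568, 0.0165]
tool_rot: [-89.7, 0.1, -74.4]
force: [-2.7, 9.1, 5.4]
grip_width: 0.0357
```

```bash
python3 - <<'E'
from h import *
o=env.get_obs();print(o['tool_pos'],o['tool_rot'],o['force'],o['grip_width'])
for n in ['side','scene']:
    p,d,W=cloud(n);np.savez(f'{n}14.npz',W=W,p=p)
    p=cv2.resize(p[200:320,150:310] if n=='scene' else p[200:320,270:430],(800,600),interpolation=cv2.INTER_CUBIC)
    cv2.imwrite(f"pics/{n}14.png",p[:,:,::-1]);
E
```

```text
[ 0.55534224 -0.1567865   0.01645063] [-8.96780767e+01  8.14969402e-02 -7.43754009e+01] [-2.67592109  9.11115562  5.38470852] 0.03568737489473316
```

View pics/scene14.png

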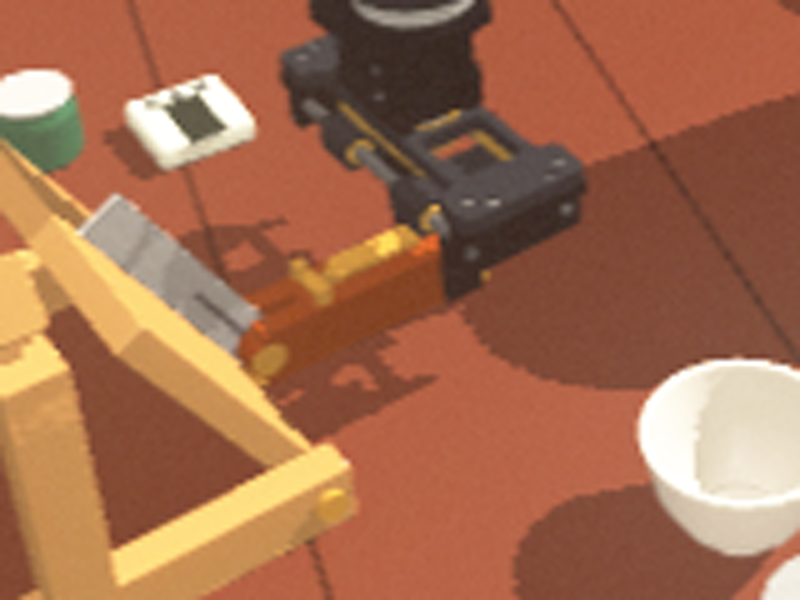

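View pics/side14.png

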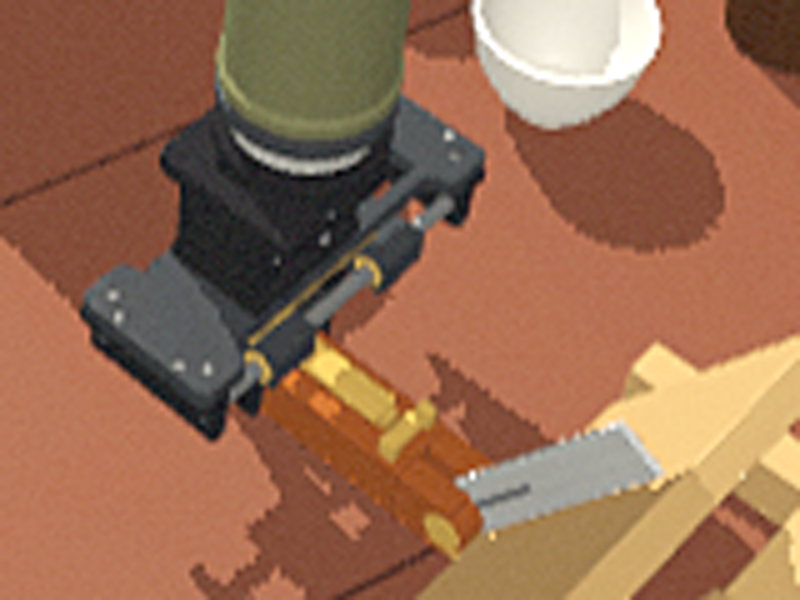

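Request:
{"api": "move_arm", "payload": {
  "moves": [
    [3,0,0,0,0,0],
    [6,0,0,0,0,0],
    [9,0,0,0,0,0],
    [12,0,0,0,0,0],
    [12,0,0,0,0,0]
  ]
}}

```text
time_s: 30.57
tool_pos: [0.5557, -0.1577, 0.0162]
tool_rot: [-90.0, 1.1, -74.2]
force: [-13.9, 28.7, 19.9]
grip_width: 0.0361
```

Request:
{"api": "move_arm", "payload": {
  "moves": [
    [2,0,0,0,0,0],
    [4,0,0,0,0,0],
    [4,0,0,0,0,0]
  ]
}}

```text
time_s: 30.82
tool_pos: [0.5558, -0.1583, 0.016]
tool_rot: [-90.0, 1.4, -74.1]
force: [-16.7, 33.7, 23.5]
grip_width: 0.0357
```

Request:
{"api": "move_arm", "payload": {
  "moves": [
    [1,0,0,0,0,0],
    [2,0,0,0,0,0],
    [2,0,0,0,0,0]
  ]
}}

```text
time_s: 31.07
tool_pos: [0.5559, -0.1586, 0.0159]
tool_rot: [-90.1, 1.6, -74.1]
force: [-17.1, 36.6, 26.5]
grip_width: 0.0356
```

Request:
{"api": "move_arm", "payload": {
  "moves": [
    [-7,0,0,0,0,0],
    [-14,0,0,0,0,0],
    [-17,0,0,0,0,0],
    [-17,0,0,0,0,0]
  ]
}}

```text
time_s: 31.4
tool_pos: [0.5556, -0.1591, 0.0161]
tool_rot: [-89.6, -0.1, -74.4]
force: [-0.8, 8.0, 0.2]
grip_width: 0.0358
```

```bash
python3 - <<'E'
from h import *
o=env.get_obs();print(o['tool_pos'],o['tool_rot'],o['force'],o['grip_width'])
Y=np.radians(-74.45);u=np.array([np.cos(Y),np.sin(Y)]);n=np.array([-u[1],u[0]])
C=o['tool_pos'][:2]+u*.052;print('C',C)
for nm in ['side','scene']:
    p,d,W=cloud(nm);np.savez(f'{nm}15.npz',W=W,p=p)
    q=cv2.resize(p[200:320,150:310] if nm=='scene' else p[200:320,270:430],(800,600),interpolation=cv2.INTER_CUBIC)
    cv2.imwrite(f"pics/{nm}15.png",q[:,:,::-1]);
    m=models.cut_out('new_board_face',nm)
    P=W[np.isfinite(W[...,0])];s=(P[:,:2]-C)@u;l=(P[:,:2]-C)@n
    b=(P[:,2]>.05)&(abs(l)<.012)&(s>.05)&(s<.15);
    # face: 
    for lo,hi in [(.02,.085),(-.085,-.02)]:
        f=(P[:,2]>.03)&(P[:,2]<.125)&(l>lo)&(l<hi)&(s>.05)&(s<.16)
        if f.sum()>20:
            for _ in range(5):
                k=np.polyfit(P[f,2],s[f],1);r=s-np.polyval(k,P[:,2]);f&=abs(r)<max(.002,2*r[f].std())
            print(nm,'face',lo,f.sum(),'lean',np.degrees(np.arctan(k[0])),'s at z18',np.polyval(k,.018),'std',r[f].std())
    if b.any():
        v=np.linalg.svd(P[b]-P[b].mean(0))[2]; print(nm,'blade',b.sum(),np.degrees(np.arccos(abs(v[0][2]))),P[b].mean(0), np.percentile(P[b,2],99))
E
```

```text
[ 0.55561616 -0.15908262  0.01614574] [-8.96482450e+01 -5.52517498e-02 -7.44165799e+01] [-0.7817732   8.04623033  0.23828836] 0.035810351989749974
C [ 0.56955628 -0.20917926]
side face 0.02 236 lean 29.671821862350328 s at z18 0.07599826806041421 std 0.0004477208584782984
side face -0.085 419 lean 29.53491472267944 s at z18 0.07631085717199443 std 0.000443295041329564
side blade 479 33.659098702711695 [ 0.59630065 -0.31610377  0.10111929] 0.14329696403917988
scene face 0.02 131 lean 29.542265185436072 s at z18 0.07481462001079518 std 0.00018626692013573273
scene face -0.085 35 lean 29.436031031517103 s at z18 0.07501702182300703 std 0.00017459005519083055
scene blade 390 33.34052068224234 [ 0.59995916 -0.3111805   0.0989776 ] 0.14280311470785267
```

View pics/scene15.png

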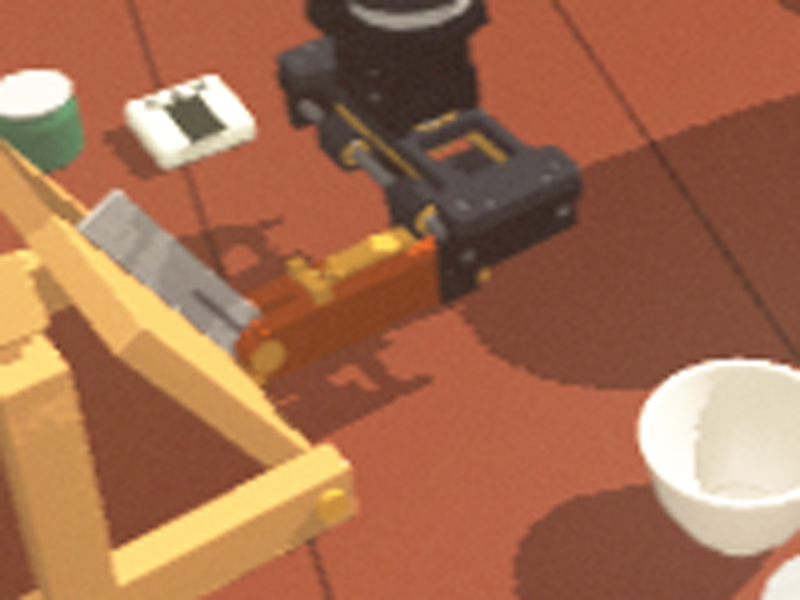

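View pics/side15.png

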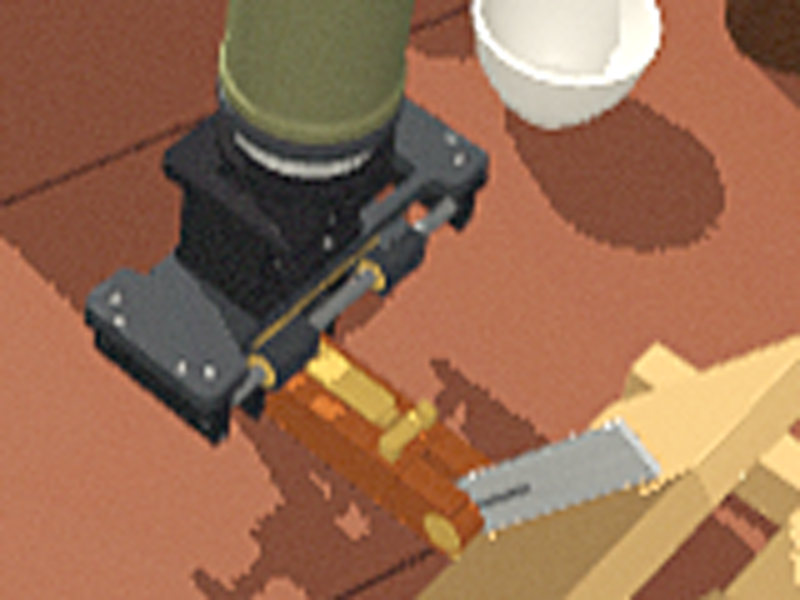

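Request:
{"api": "move_arm", "payload": {
  "moves": [
    [-1,0,0,0,0,0],
    [-2,0,0,0,0,0],
    [-2,0,0,0,0,0]
  ]
}}

```text
time_s: 31.85
tool_pos: [0.5555, -0.1591, 0.0162]
tool_rot: [-89.6, -0.2, -74.5]
force: [2.2, 5.3, -2.4]
grip_width: 0.0359
```

Request:
{"api": "move_arm", "payload": {
  "moves": [
    [0,0,0,0,0,0],
    [0,0,0,0,0,0],
    [0,0,0,0,0,0],
    [0,0,0,0,0,0],
    [0,0,0,0,0,0],
    [0,0,0,0,0,0]
  ],
  "claw": 60
}}

```text
time_s: 32.35
tool_pos: [0.5546, -0.1606, 0.0163]
tool_rot: [-89.7, -0.2, -74.6]
force: [1.3, -0.2, -0.3]
grip_width: 0.059
```

Request:
{"api": "move_arm", "payload": {
  "moves": [
    [0,-6,0,0,0,0],
    [0,-14,0,0,0,0],
    [0,-26,0,0,0,0],
    [0,-45,0,0,0,0],
    [0,-70,0,0,0,0],
    [-20,-100,0,0,0,0],
    [-40,-130,0,0,0,0],
    [-60,-150,0,0,0,0],
    [-60,-150,0,0,0,0],
    [-60,-150,0,0,0,0]
  ]
}}

```text
time_s: 33.18
tool_pos: [0.5389, -0.1008, 0.1685]
tool_rot: [-89.4, -0.2, -74.4]
force: [-0.1, -0.8, -0.7]
grip_width: 0.0601
```

```bash
python3 - <<'E'
from h import *
o=env.get_obs();print(o['time_s'],o['tool_pos'],o['tool_rot'],o['force'],o['grip_width'])
Y=np.radians(-74.45);u=np.array([np.cos(Y),np.sin(Y)]);n=np.array([-u[1],u[0]])
C=np.array([.56956,-.20918])
for nm in ['side','scene','wrist']:
    p,d,W=cloud(nm);np.savez(f'{nm}16.npz',W=W,p=p)
    if nm!='wrist':p=cv2.resize(p[200:320,150:310] if nm=='scene' else p[200:320,270:430],(800,600),interpolation=cv2.INTER_CUBIC)
    cv2.imwrite(f"pics/{nm}16.png",p[:,:,::-1]);
    P=W[np.isfinite(W[...,0])];s=(P[:,:2]-C)@u;l=(P[:,:2]-C)@n
    for lo,hi in [(.02,.085),(-.085,-.02)]:
        f=(P[:,2]>.03)&(P[:,2]<.125)&(l>lo)&(l<hi)&(s>.05)&(s<.16)
        if f.sum()>20:
            for _ in range(5):
                k=np.polyfit(P[f,2],s[f],1);r=s-np.polyval(k,P[:,2]);f&=abs(r)<max(.002,2*r[f].std())
            print(nm,'face',lo,f.sum(),'lean',np.degrees(np.arctan(k[0])),'s18',np.polyval(k,.018))
    lv=(P[:,2]>.036)&(P[:,2]<.09)&(s<.02)&(s>-.05)&(abs(l)<.006);print('lever z',np.percentile(P[lv,2],[5,50,95]) if lv.any() else 0)
    t=(abs(P[:,2]-.034)<.004)&(s>-.1)&(s<.06)&(abs(l)<.03);print('stock l',np.percentile(l[t],[1,50,99]),'s',np.percentile(s[t],[1]))
    # blade steel surface above board: points within |l|<.002 with residual from face
    b=(P[:,2]>.05)&(abs(l)<.004)&(s>.04)&(s<.15)
    if b.any(): print('blade height above face mm vs z', [(round(z,2),round(1000*np.median((np.polyval(k,P[b&(abs(P[:,2]-z)<.008),2])-s[b&(abs(P[:,2]-z)<.008)])*np.cos(np.arctan(k[0]))),1)) for z in (.06,.08,.1,.12,.135) if (b&(abs(P[:,2]-z)<.008)).any()])
E
```

```text
33.1833 [ 0.53891732 -0.10076377  0.16852772] [-89.44983024  -0.24180891 -74.39122777] [-0.14165818 -0.77932377 -0.73453143] 0.06013549109623497
side face 0.02 232 lean 29.544149190118592 s18 0.07618581138381998
side face -0.085 423 lean 29.48271561994295 s18 0.0764239909660942
lever z [0.03891848 0.04246788 0.04501972]
stock l [-0.02028385 -0.00664981  0.01670051] s [-0.07351804]
blade height above face mm vs z [(0.06, np.float64(16.3)), (0.08, np.float64(13.0)), (0.1, np.float64(14.2)), (0.12, np.float64(15.1)), (0.14, np.float64(15.2))]
scene face 0.02 128 lean 29.573980173315718 s18 0.07480250188930433
scene face -0.085 35 lean 29.560702771548364 s18 0.07472204515867631
lever z [0.03864266 0.04279259 0.04467501]
stock l [-0.01590809  0.00888524  0.02109787] s [-0.07413936]
blade height above face mm vs z [(0.06, np.float64(14.2)), (0.08, np.float64(14.2)), (0.1, np.float64(13.7)), (0.12, np.float64(13.6)), (0.14, np.float64(15.5))]
lever z [0.03878489 0.04373906 0.04488507]
stock l [-0.01708807  0.00062881  0.01767743] s [-0.0764517]
```

View pics/scene16.png

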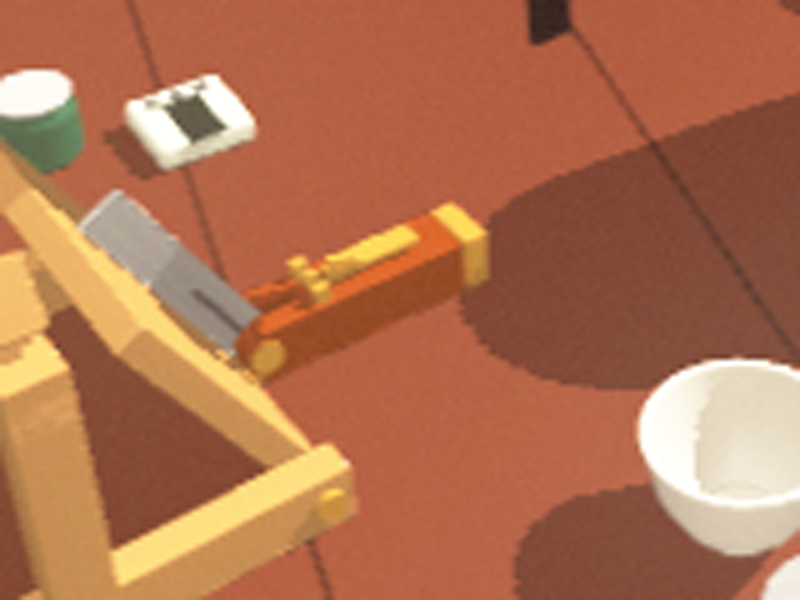

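View pics/side16.png

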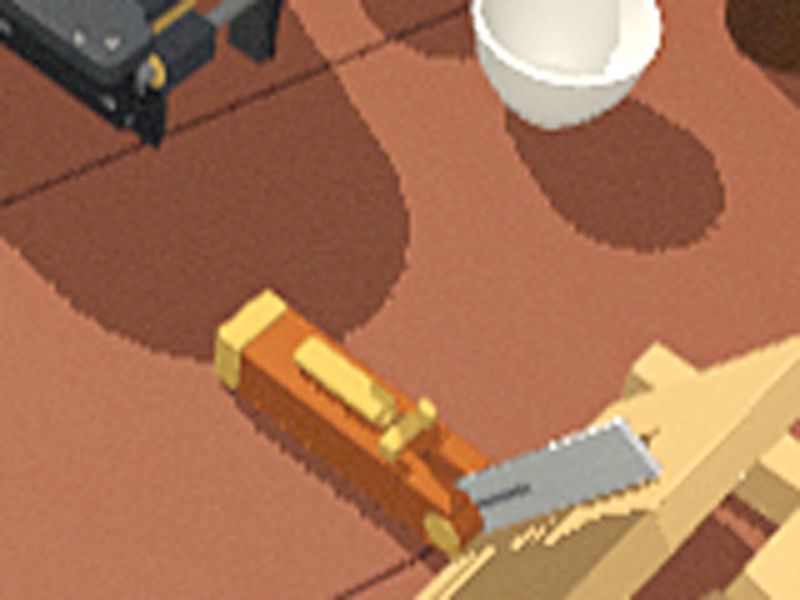

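```bash
python3 - <<'E'
from h import *
def ana(nm,f,C,Yd,side):
    Y=np.radians(Yd);u=np.array([np.cos(Y),np.sin(Y)]);n=np.array([-u[1],u[0]])
    a=np.load(f);p=a['p'].astype(int);c=camera_info(nm)
    Rc=c['R'];t=c['t'];o=-Rc.T@t
    v,w=np.mgrid[0:420,0:560]
    D=np.stack([(w-c['cx'])/c['fx'],(v-c['cy'])/c['fy'],np.ones_like(v,float)],-1)@Rc
    sgn=np.sign((o[:2]-C)@n); off=.002*sgn
    k=(off-(o[:2]-C)@n)/(D[...,:2]@n)
    X=o+D*k[...,None]; s=(X[...,:2]-C)@u; z=X[...,2]
    grey=(p.max(-1)-p.min(-1)<30)&(p.mean(-1)>75)
    m=grey&(s>.05)&(s<.16)&(z>.045)&(z<.15)
    n_,lab,st,_=cv2.connectedComponentsWithStats(m.astype(np.uint8));i=1+st[1:,4].argmax();m=lab==i
    fr=[];bk=[]
    for zz in np.arange(.06,.125,.004):
        q=s[m&(abs(z-zz)<.003)]
        if len(q)>2: fr.append((zz,q.max()));bk.append((zz,q.min()))
    for nn,e in(('work',fr),('back',bk)):
        e=np.array(e);kk=np.polyfit(e[:,0],e[:,1],1);print(f,sgn,nn,m.sum(),'lean',round(np.degrees(np.arctan(kk[0])),2),'s18',np.polyval(kk,.018).round(4))
C=np.array([.5696,-.2092])
ana('scene','scene16.npz',C,-74.45,0);ana('side','side16.npz',C,-74.45,0)
ana('scene','scene15.npz',C,-74.45,0)
ana('scene','scene10.npz',np.array([.5463,.1876]),90,0)
for nm in['side','scene']:
  for i in(14,15,16):
    W=np.load(f'{nm}{i}.npz')['W'];P=W[np.isfinite(W[...,0])];Y=np.radians(-74.45);u=np.array([np.cos(Y),np.sin(Y)]);n=np.array([-u[1],u[0]]);s=(P[:,:2]-C)@u;l=(P[:,:2]-C)@n
    f=(P[:,2]>.03)&(P[:,2]<.125)&(abs(l)>.02)&(abs(l)<.085)&(s>.05)&(s<.16)
    for _ in range(5):
        k=np.polyfit(P[f,2],s[f],1);r=s-np.polyval(k,P[:,2]);f&=abs(r)<max(.002,2*r[f].std())
    print(nm,i,np.degrees(np.arctan(k[0])))
E
```

```text
scene16.npz 1.0 work 305 lean 28.2 s18 0.0742
scene16.npz 1.0 back 305 lean 29.62 s18 0.0466
side16.npz -1.0 work 384 lean 28.91 s18 0.0755
side16.npz -1.0 back 384 lean 28.71 s18 0.0454
scene15.npz 1.0 work 309 lean 28.16 s18 0.0746
scene15.npz 1.0 back 309 lean 29.56 s18 0.0465
scene10.npz -1.0 work 191 lean 29.65 s18 0.0763
scene10.npz -1.0 back 191 lean 30.96 s18 0.0474
side 14 29.5505176449597
side 15 29.559183657335662
side 16 29.47913066247795
scene 14 29.51158558172269
scene 15 29.532285350219322
scene 16 29.544162305792273
```

View pics/wrist16.png

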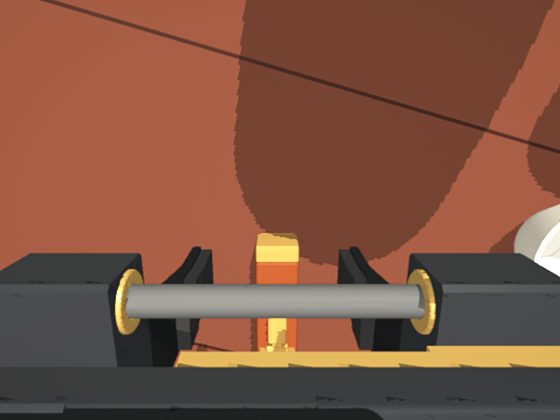

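```bash
python3 - <<'E'
from plan import *
r=dict(p=[.539,-.101,.1685],yaw=-74.4,tilt=0.)
plan([(.56,-.13,.24,-90,0),(.67,-.28,.24,-164.5,-8)],reset=r,vmax=30,hold=3)
E
```

```text
19 rows
[[11.2,-23.8,4.1,0,5.2,0],[22.4,-47.7,8.3,0,10.4,0],[33.6,-71.5,12.4,0,15.6,0],[47,-71,17,-0.1,21.3,-0.6],[60,-71,23,-0.3,27.1,-1.2],[74,-71,28,-0.5,32.8,-1.8],[87,-71,33,-0.8,38.5,-2.4],[101,-71,38,-1.2,44.2,-2.9],[114,-71,43,-1.6,50,-3.5],[127,-71,48,-2.1,55.7,-4],[141,-71,53,-2.6,61.4,-4.4],[154,-71,58,-3.2,67.1,-4.9],[167,-71,63,-3.9,72.8,-5.3],[181,-71,68,-4.6,78.5,-5.7],[194,-71,73,-5.4,84.2,-6],[207.6,-71.5,78,-6.3,89.9,-6.3],[207.6,-71.5,78,-6.3,89.9,-6.3],[207.6,-71.5,78,-6.3,89.9,-6.3],[207.6,-71.5,78,-6.3,89.9,-6.3]]
```

Request:
{"api": "move_arm", "payload": {
  "moves": [
    [11.2,-23.8,4.1,0,5.2,0],
    [22.4,-47.7,8.3,0,10.4,0],
    [33.6,-71.5,12.4,0,15.6,0],
    [47,-71,17,-0.1,21.3,-0.6],
    [60,-71,23,-0.3,27.1,-1.2],
    [74,-71,28,-0.5,32.8,-1.8],
    [87,-71,33,-0.8,38.5,-2.4],
    [101,-71,38,-1.2,44.2,-2.9],
    [114,-71,43,-1.6,50,-3.5],
    [127,-71,48,-2.1,55.7,-4],
    [141,-71,53,-2.6,61.4,-4.4],
    [154,-71,58,-3.2,67.1,-4.9],
    [167,-71,63,-3.9,72.8,-5.3],
    [181,-71,68,-4.6,78.5,-5.7],
    [194,-71,73,-5.4,84.2,-6],
    [207.6,-71.5,78,-6.3,89.9,-6.3],
    [207.6,-71.5,78,-6.3,89.9,-6.3],
    [207.6,-71.5,78,-6.3,89.9,-6.3],
    [207.6,-71.5,78,-6.3,89.9,-6.3]
  ]
}}

```text
time_s: 34.92
tool_pos: [0.6671, -0.2812, 0.2375]
tool_rot: [-89.8, -7.8, -164.6]
force: [0.5, 1.2, -0.2]
grip_width: 0.06
```

```bash
python3 - <<'E'
from h import *
o=env.get_obs();print(o['time_s'],o['tool_pos'],o['tool_rot'],o['force'])
p,d,W=cloud('wrist');np.savez('wrist17.npz',W=W,p=p);cv2.imwrite("pics/wrist17.png",p[:,:,::-1])
E
```

```text
34.9167 [ 0.66705675 -0.28121449  0.23749679] [ -89.8395951    -7.84095062 -164.57759135] [ 0.49639612  1.18658235 -0.15019822]
```

View pics/wrist17.png

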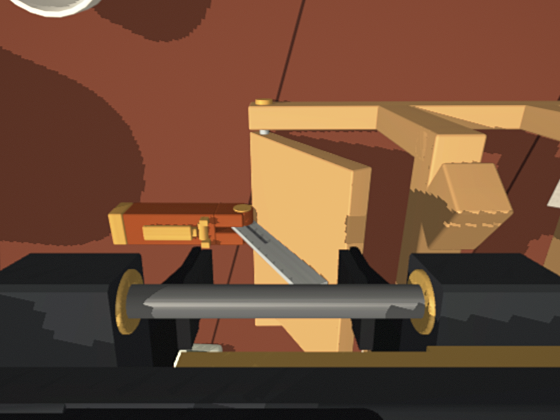

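```bash
python3 - <<'E'
import numpy as np,cv2
a=np.load('wrist17.npz');W=a['W'];p=a['p'].astype(int)
C=np.array([.5696,-.2092]);Y=np.radians(-74.45);u=np.array([np.cos(Y),np.sin(Y)]);n=np.array([-u[1],u[0]])
s=(W[...,:2]-C)@u;l=(W[...,:2]-C)@n;z=W[...,2]
f=(z>.03)&(z<.125)&(l>.02)&(l<.08)&(s>.07)&(s<.16)
A=np.c_[z[f],l[f],np.ones(f.sum())];k=np.linalg.lstsq(A,s[f],rcond=None)[0];r=s[f]-A@k;ok=abs(r)<.002
k=np.linalg.lstsq(A[ok],s[f][ok],rcond=None)[0];lean=np.arctan(k[0]);print('face',f.sum(),k,'lean',np.degrees(lean),'yawerr',np.degrees(k[1]),'std',r[ok].std())
h=(k[0]*z+k[1]*l+k[2]-s)*np.cos(lean)*1000  # mm above face
g=(p.max(-1)-p.min(-1)<35)&(s>.04)&(s<.16)&(z>.03)&(abs(l)<.012)
t=((z-.018)*np.cos(lean)+(s-.062)*np.sin(lean))*1000 # along blade from pivot
for tt in range(20,131,10):
    m=g&(abs(t-tt)<4)&(h<35)
    if m.sum()>3: print(tt,m.sum(),'h min/max',np.percentile(h[m],[2,98]).round(1),'l',np.percentile(l[m]*1000,[5,95]).round(1))
m=(z>.031)&(z<.037)&(s>-.07)&(s<0)&(abs(l)<.02);B=np.c_[s[m],l[m],np.ones(m.sum())];print('stock top',np.linalg.lstsq(B,z[m],rcond=None)[0], 'l',np.percentile(l[m],[1,99]))
lv=(z>.039)&(z<.09)&(s>-.05)&(s<.01)&(abs(l)<.008);print('lever z',np.percentile(z[lv],[5,50,95]))
E
```

```text
face 4325 [ 0.56806028 -0.00102523  0.06441391] lean 29.599186346248157 yawerr -0.05874140074529607 std 0.0004242589900798092
20 84 h min/max [ 1.6 26.4] l [0.7 2.8]
30 97 h min/max [ 2.4 26.8] l [0.9 2.9]
40 106 h min/max [ 2.  26.6] l [0.5 2.8]
50 112 h min/max [ 2.3 26.7] l [0.6 3. ]
60 126 h min/max [ 2.5 26.8] l [0.4 2.8]
70 126 h min/max [ 2.4 27.1] l [0.2 2.8]
80 131 h min/max [ 2.4 27. ] l [1.  2.8]
90 149 h min/max [ 2.5 27.3] l [0.8 2.7]
100 157 h min/max [ 2.2 27.3] l [0.7 2.7]
110 173 h min/max [ 2.3 27.7] l [0.7 2.8]
120 190 h min/max [ 2.6 27.6] l [1.3 2.8]
130 134 h min/max [ 1.8 24.4] l [1.5 2.9]
stock top [ 0.00930055 -0.01623882  0.03505052] l [-0.01651359  0.01891094]
lever z [0.0425485  0.04392712 0.04503832]
```

```bash
python3 - <<'E'
from cell import env, job
o=env.get_obs();print(o['time_s'],o['force'],o['joint_velocities'].round(2))
print(job.sign_off())
E
```

```text
34.9667 [ 0.07443794 -0.1502534  -0.09612644] [-0.56 -1.11 -0.19 -0.04 -0.07  0.02 -0.4 ]
the job is handed in; nothing more can be done
None
```

I set the bevel on the old board, locked it there, and used it to lay the new stand's front board back. I handed the job in at about 35 s. The sign-off gave no verdict.

**How it went:**
- I pre-pressed the cam lever to about 0.4 rad in the open, so the gripper had less to do under the tap.
- I pushed the bevel home on the old board until it stopped firmly at 17 N, released it, and pressed the lever flat with up to 34 N.
- I carried it out, put it down once to turn the grip round, and pushed it against the new board until that stopped firmly too. I then let go and moved clear.

**Last checks:**

| Check | Reading |
|---|---|
| Old board lean | 29.2–30.0° |
| New board lean | 29.5–29.6° |
| Blade along the new board | parallel within about 0.7° |
| Blade gap | about 0.5 mm at the heel, 1.5 mm at the tip |
| Lever height | 43–44 mm, flat along the stock |
| Stock | standing flat on the bench |
| Force on the tool | about 0 N |

- **Disagreement:** the coarser scene camera put the blade's working edge at 28.2°, with a tip gap of up to 3.4 mm. I trusted the close wrist-camera view, which gave the figures in the table.
- **Too hard a push:** my estimate of where the new stand stood was about 16 mm off. The final push peaked at about 40 N along the push, and the gripper tilted 1.6° before I backed off. The small remaining tip gap may come from that.
- **Surroundings:** I noticed no contact with the cask, tap or bowls, and nothing was seen to move. I did not measure the bowls, timer, tin and bung again at the end.

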